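# Pack the tested fuses and stack the parts boxes on the fuse carrier

### The arm

A 7-joint arm with a two-finger parallel gripper is mounted at the origin on the work surface. World frame = base frame: x ahead of the robot, y to its left, z up, the work surface at z = 0. Lengths are in m, angles in degrees, forces in N, time in s.
With the tool pointing down it reaches from about 0.35 to 0.775 m from the base axis. Payload 3.1 kg.
Tool frame: the origin (TCP) lies between the finger pads; the fingertips stand 14 mm ahead of it and the grasp point (between the pads) lies 5 mm behind it; z points along the fingers, x is the direction in which the jaws open and shut, and the axes are right-handed (so a half turn about z gives the same grasp; the last joint's range is limited). The gripper opens to 85 mm and grips with 20 to 120 N. Pads are 22 mm wide; open, the fingers measure 114 mm over their backs; the gripper's body (76 mm by 85 mm) begins 54 mm behind the grasp point. The pads swing forward as they close: fully open they stand 13 mm farther back than shut.
Start: joints at [-76.301, 17.813, 0.802, 86.603, -0.252, 75.585, -1.558], TCP at [0.152, 0.528, 0.245] pointing down, gripper open.
Joint ranges: [-154.91, 154.91], [-16.99, 109.72], [-72.82, 74.43], [7.12, 147.25], [-82.49, 262.49], [11.32, 116.49], [-174.64, 174.64]. Speed limits (degrees/s): [159.86, 159.86, 180, 180, 180, 180, 180].

### API

Orientations are given as a 3x3 rotation matrix whose columns are the frame's x, y, z axes.
In Python, from station import sensors, viewer, workorder gives the robot as it stands. The module is installed in compiled form; this text tells all that it offers.
- The arm moves only by the tool play_rows, never from a script. Its argument "targets" is a list of rows, each a list of 5 numbers: the finger opening in cm, from 0 to 8.54, then the shift along the tool's x, y, z in cm, then the turn about the tool's z in degrees. In form: [[fingers, tx, ty, tz, turn], ...]. A call has 1 to 10 rows; each row shifts and turns the commanded pose from where the row before left it, along the tool's axes as they then stand; what a row does not reach is not made up. A row lasts 1/10 s, in which the tool goes at most 50 mm and 8.59 degrees, less where a joint would pass 70% of its speed; a pose out of reach is approached as far as the arm can. A call with a gripper value outside its range is refused whole. The fingers move at their own pace and stop on an object; "force" is the grip in N (left out, the last holds). Time passes only in rows, so rows that do not move let the fingers close. It gives the time, the measured TCP pose, the force and the opening at its end, in the units of the state.
- sensors.state(): the state, without advancing time (a new reading comes with each control period).
- viewer.read_camera(name): name is "scene" or "top"; returns a dict with "img" (400x640x3 uint8, red, green, blue), "K" (3x3 intrinsics, pixels), "pose" (4x4, takes a point from camera to world coordinates). Camera axes: x right, y up, looking along -z (the intrinsics and any distortion apply to the point x, -y, -z); pixel columns grow to the right and rows downward; lengths in m; the calibration is good to about 2 mm. A picture is of the moment at which its call begins. There is no depth.
- workorder.close_job(): hands the job in, once; it reports no verdict.
Trained networks look in a picture, given as the dict that the camera call returned (one of the last four; its "shot" number tells which), for a name from the list of things; names that differ only in an ending like _2 or _b are one class to them, and where a whole thing is asked for, a point or a joint stands for the part that bears it (a point fixed in the world has none). Each returns a list of dicts, best first, with "conf" (0 to 1); they miss things now and then, are a little off and sometimes report something else, mostly with a low value. They report only what shows in the picture. A call takes as long as a camera call.
- viewer.find_in(picture, target): "at" ([x, y, z] in m, in world coordinates, good to about 4 mm: the middle of the surface that is visible of it).
The state is a dict: "clock": time; "qpos": joint angles; "dq": joint speeds; "joint_efforts": joint torques, N m; "position": TCP position; "eef_rot": TCP orientation; "force": force on the tool from outside, world axes, zero at the start; "torque": the same for the moment, N m; "grip_width": opening from 0.0 (shut) to 1.0 (fully open).
Only numpy, scipy, OpenCV 4.12 (cv2) and the standard library are available. Lean on these libraries where they do the work, as an engineer would, in place of code of your own. Each camera call takes 0.05 s, during which the arm holds its last target. There are 200 camera calls.

### The job

Pack up the fuse kit: move every white cartridge fuse from the aluminium test block into the wells of the fuse carrier (the grey block on the black base plate), upright and fully down, one to a well, then put the yellow cover over them, down flat on the base plate. Then stack all the closed parts boxes on the cover in one straight tower, in any order, each locked fully down over the lugs beneath it, and leave everything else on the bench where it is.

Things in the scene. Friction and masses are not known exactly. Their poses are not given: they have to be found in the camera images.
- carrier: fuse carrier base, fixed to the bench: black base plate 100 (x) x 172 (y) x 8 mm, on it a grey well block 50 (x) x 124 (y) mm whose top is at z = 42 mm. Origin at the centre of the underside of the plate, z up, y along its length. Three round wells, 28 mm across and 30 mm deep (floor at z = 12 mm), at x = 0, y = -40, 0 and +40 mm
- cover: yellow cover: upside-down open box 62 (x) x 136 (y) x 88 mm, walls 3 mm, roof 4 mm, 0.22 kg; origin at the centre of its open lower edge, z up. On top two black tapered lugs like the boxes' at y = +40, -40 mm. Goes over the well block (3 mm play, either way round) onto the base plate: origin then 8 mm above the carrier's. Grip across the 62 mm. Stands upright at the start
- box_blue: parts box, blue body, grey lid, 62 (x) x 136 (y) x 45 mm, 0.32 kg; origin centre of underside, z up. Two black tapered lugs on the lid (20 mm wide, 14 at the tip, 9 high), two square recesses below (24 mm wide, 11 deep), all at y = +40, -40 mm; locks either way round, 2 mm play. Seated, its origin is 45 mm above the box below's or 88 mm above the cover's. May be absent
- box_green: parts box, green body, grey lid, 62 (x) x 136 (y) x 45 mm, 0.32 kg; origin centre of underside, z up. Two black tapered lugs on the lid (20 mm wide, 14 at the tip, 9 high), two square recesses below (24 mm wide, 11 deep), all at y = +40, -40 mm; locks either way round, 2 mm play. Seated, its origin is 45 mm above the box below's or 88 mm above the cover's. May be absent
- box_red: parts box, red body, grey lid, 62 (x) x 136 (y) x 45 mm, 0.32 kg; origin centre of underside, z up. Two black tapered lugs on the lid (20 mm wide, 14 at the tip, 9 high), two square recesses below (24 mm wide, 11 deep), all at y = +40, -40 mm; locks either way round, 2 mm play. Seated, its origin is 45 mm above the box below's or 88 mm above the cover's. May be absent
- fuse0: cartridge fuse: white ceramic cylinder with brass end caps, 24 mm diameter, 78 mm long, 0.09 kg; origin at the centre of its lower end, z along its axis. At the start it stands upright in a hole of the test block with 54 mm showing; fully down in a carrier well 48 mm shows. May be absent
- fuse1: cartridge fuse: white ceramic cylinder with brass end caps, 24 mm diameter, 78 mm long, 0.09 kg; origin at the centre of its lower end, z along its axis. At the start it stands upright in a hole of the test block with 54 mm showing; fully down in a carrier well 48 mm shows. May be absent
- fuse2: cartridge fuse: white ceramic cylinder with brass end caps, 24 mm diameter, 78 mm long, 0.09 kg; origin at the centre of its lower end, z along its axis. At the start it stands upright in a hole of the test block with 54 mm showing; fully down in a carrier well 48 mm shows. May be absent
- test_block: aluminium fuse test block with small green lamps, 54 (x) x 150 (y) x 40 mm, fixed to the bench; origin at the centre of its underside, z up. Three round holes 28 mm across, 24 mm deep (floor at z = 16 mm), at x = 0, y = -46, 0 and +46 mm, where the fuses stand at the start
- contactor: bystander: black and grey contactor, 50 x 75 x 72 mm high, origin at the centre of its underside; leave it
- breaker: bystander: white three-pole circuit breaker with blue toggles, 54 x 70 x 70 mm high, origin at the centre of its underside; leave it
- pliers: bystander: pliers with red grips, lying along their x, 190 mm long, 15 mm high, origin near the middle at bench height; leave them
- push_button: bystander: grey push-button station with a red button, 60 x 60 x 57 mm high, origin at the centre of its underside; leave it
- terminal_strip: bystander: green terminal strip 30 x 100 x 22 mm high, origin at the centre of its underside; leave it

How it is judged (in metres and radians):
On the way, in this order (a step that is already met when the one before it is completed fails the run):
1. every fuse stands fully down in a well of the carrier, released (x of fuse0 in the frame of carrier between -0.006 and 0.006 m and z of fuse0 in the frame of carrier between 0.007 and 0.017 m and (y of fuse0 in the frame of carrier between -0.046 and -0.034 m or y of fuse0 in the frame of carrier between -0.006 and 0.006 m or y of fuse0 in the frame of carrier between 0.034 and 0.046 m) and angle between each of fuse0, fuse1, fuse2's own z axis and vertical below 0.2 rad and x of fuse1 in the frame of carrier between -0.006 and 0.006 m and z of fuse1 in the frame of carrier between 0.007 and 0.017 m and (y of fuse1 in the frame of carrier between -0.046 and -0.034 m or y of fuse1 in the frame of carrier between -0.006 and 0.006 m or y of fuse1 in the frame of carrier between 0.034 and 0.046 m) and x of fuse2 in the frame of carrier between -0.006 and 0.006 m and z of fuse2 in the frame of carrier between 0.007 and 0.017 m and (y of fuse2 in the frame of carrier between -0.046 and -0.034 m or y of fuse2 in the frame of carrier between -0.006 and 0.006 m or y of fuse2 in the frame of carrier between 0.034 and 0.046 m) and contact force between the fingers and fuse0 below 0.2 N and contact force between the fingers and fuse1 below 0.2 N and contact force between the fingers and fuse2 below 0.2 N), for 0.2 s.
2. with the fuses in the wells, the cover is down over them on the base plate and released (x of fuse0 in the frame of carrier between -0.006 and 0.006 m and z of fuse0 in the frame of carrier between 0.007 and 0.017 m and (y of fuse0 in the frame of carrier between -0.046 and -0.034 m or y of fuse0 in the frame of carrier between -0.006 and 0.006 m or y of fuse0 in the frame of carrier between 0.034 and 0.046 m) and angle between each of fuse0, fuse1, fuse2's own z axis and vertical below 0.2 rad and x of fuse1 in the frame of carrier between -0.006 and 0.006 m and z of fuse1 in the frame of carrier between 0.007 and 0.017 m and (y of fuse1 in the frame of carrier between -0.046 and -0.034 m or y of fuse1 in the frame of carrier between -0.006 and 0.006 m or y of fuse1 in the frame of carrier between 0.034 and 0.046 m) and x of fuse2 in the frame of carrier between -0.006 and 0.006 m and z of fuse2 in the frame of carrier between 0.007 and 0.017 m and (y of fuse2 in the frame of carrier between -0.046 and -0.034 m or y of fuse2 in the frame of carrier between -0.006 and 0.006 m or y of fuse2 in the frame of carrier between 0.034 and 0.046 m) and x of cover in the frame of carrier between -0.006 and 0.006 m and y of cover in the frame of carrier between -0.006 and 0.006 m and z of cover in the frame of carrier between 0.005 and 0.011 m and angle between the y axis of cover and the y axis of carrier, either way round below 0.12 rad and angle between cover's own z axis and vertical below 0.06 rad and contact force between the fingers and cover below 0.2 N), for 0.2 s.
At the end, for the whole second after the job is handed in: Fuses stand in carrier wells (6 mm sideways, foot 5 mm from the well floor); cover flat on the base plate (3 mm high, 6 mm sideways); every parts box locked in one tower on it (4 mm of seated height, 12 mm sideways of the carrier's centre, 0.2 rad, level); all at rest (x of fuse0 in the frame of carrier between -0.006 and 0.006 m and z of fuse0 in the frame of carrier between 0.007 and 0.017 m and (y of fuse0 in the frame of carrier between -0.046 and -0.034 m or y of fuse0 in the frame of carrier between -0.006 and 0.006 m or y of fuse0 in the frame of carrier between 0.034 and 0.046 m) and angle between each of fuse0, fuse1, fuse2's own z axis and vertical below 0.2 rad and x of fuse1 in the frame of carrier between -0.006 and 0.006 m and z of fuse1 in the frame of carrier between 0.007 and 0.017 m and (y of fuse1 in the frame of carrier between -0.046 and -0.034 m or y of fuse1 in the frame of carrier between -0.006 and 0.006 m or y of fuse1 in the frame of carrier between 0.034 and 0.046 m) and x of fuse2 in the frame of carrier between -0.006 and 0.006 m and z of fuse2 in the frame of carrier between 0.007 and 0.017 m and (y of fuse2 in the frame of carrier between -0.046 and -0.034 m or y of fuse2 in the frame of carrier between -0.006 and 0.006 m or y of fuse2 in the frame of carrier between 0.034 and 0.046 m) and x of cover in the frame of carrier between -0.006 and 0.006 m and y of cover in the frame of carrier between -0.006 and 0.006 m and z of cover in the frame of carrier between 0.005 and 0.011 m and angle between the y axis of cover and the y axis of carrier, either way round below 0.12 rad and angle between each of cover, box_blue, box_green, box_red's own z axis and vertical below 0.06 rad and x of box_blue in the frame of carrier between -0.012 and 0.012 m and y of box_blue in the frame of carrier between -0.012 and 0.012 m and (z of box_blue in the frame of carrier between 0.092 and 0.1 m or z of box_blue in the frame of carrier between 0.137 and 0.145 m or z of box_blue in the frame of carrier between 0.182 and 0.19 m) and angle between the y axis of each of box_blue, box_green, box_red and the y axis of carrier, either way round below 0.2 rad and x of box_green in the frame of carrier between -0.012 and 0.012 m and y of box_green in the frame of carrier between -0.012 and 0.012 m and (z of box_green in the frame of carrier between 0.092 and 0.1 m or z of box_green in the frame of carrier between 0.137 and 0.145 m or z of box_green in the frame of carrier between 0.182 and 0.19 m) and x of box_red in the frame of carrier between -0.012 and 0.012 m and y of box_red in the frame of carrier between -0.012 and 0.012 m and (z of box_red in the frame of carrier between 0.092 and 0.1 m or z of box_red in the frame of carrier between 0.137 and 0.145 m or z of box_red in the frame of carrier between 0.182 and 0.19 m) and linear speed of each of box_blue, box_green, box_red, cover, fuse0, fuse1, fuse2 below 0.03 m/s); the robot touches nothing.
It fails at once if a bystander is pushed more than 5 cm from its place (distance of any of contactor, breaker, pliers, push_button, terminal_strip from where it was at the start of the episode above 0.05 m).
Of fuse0, fuse1, fuse2 only 2 to 3 are there at a start; the rules pass over those that are not, and their reading is None.
Of box_blue, box_green, box_red only 2 to 3 are there at a start; the rules pass over those that are not, and their reading is None.
At some moment in a run one of box_blue, box_green, box_red, cover may be knocked a few centimetres aside while the robot is not near it.
It also fails if it takes over 210 s, if anything falls off the work surface, if the arm or the gripper's body presses on something with over 40 N, if the wrist force passes 120 N, or if a joint passes its speed limit or range.

## Working session

There is one attempt and no reset: what is moved stays moved. The work goes in short steps, Python scripts to look and compute and a tool call to move; the robot and the scene stay as the last step left them, time stands still between calls to the robot, and variables do not carry over. Pictures are saved under pics/ and viewed, on a budget of 14 in all, crops included, one or two more only if the job needs it, and the job is handed in when it is done.

Besides the shell and the picture viewer there is one more tool, called after "Call:" by a JSON object that holds its "fn" and its "kwargs". play_rows: Moves the arm, as the interface text tells. Its arguments: {"type":"object","properties":{"targets":{"type":"array"},"force":{"type":"number"}},"required":["targets"]}

```bash
mkdir -p pics; cat > h.py <<'E'
import numpy as np, cv2
from station import sensors, viewer, workorder
def shot(n): return viewer.read_camera(n)
def save(p,f): cv2.imwrite('pics/'+f,p['img'][:,:,::-1])
def ray(p,u,v):
    K=p['K'];T=p['pose'];d=np.array([(u-K[0,2])/K[0,0],-(v-K[1,2])/K[1,1],-1.]);return T[:3,3],T[:3,:3]@d
def atz(p,u,v,z):
    o,d=ray(p,u,v);return o+d*(z-o[2])/d[2]
def proj(p,X):
    T=p['pose'];c=T[:3,:3].T@(np.array(X)-T[:3,3]);K=p['K'];return K[0,0]*c[0]/-c[2]+K[0,2],K[1,1]*-c[1]/-c[2]+K[1,2]
E
cat > a.py <<'E'
from h import *
np.set_printoptions(precision=4,suppress=True)
print(sensors.state())
for n in ['top','scene']:
    p=shot(n);save(p,n+'0.png');print(n,p['K'].tolist(),p['pose'],p.keys())
    for t in ['carrier','cover','box_blue','box_green','box_red','fuse0','test_block','contactor','breaker','pliers','push_button','terminal_strip']:
        print(t,[(np.round(r['at'],3).tolist(),round(r['conf'],2)) for r in viewer.find_in(p,t)[:4]])
E
python3 a.py
```

```text
{'clock': 0.0, 'qpos': array([-76.3008,  17.8602,   0.7987,  86.6921,  -0.2523,  75.584 ,
        -1.5561]), 'dq': array([-0.0549,  0.0524, -0.0084, -0.0485,  0.0553,  0.0845, -0.0715]), 'joint_efforts': array([  0.0005, -37.9916,   0.1463, -23.0589,   0.0122,   0.0136,
        -0.    ]), 'position': array([0.1522, 0.5278, 0.2442]), 'eef_rot': array([[ 0.277 ,  0.9609, -0.0006],
       [ 0.9609, -0.277 , -0.0023],
       [-0.0023,  0.0001, -1.    ]]), 'force': array([ 0.0347,  0.2551, -0.8493]), 'torque': array([0.0399, 0.0092, 0.0047]), 'grip_width': 1.0009318962403273}
top [[363.4671800680616, 0.0, 317.1298017379107], [0.0, 363.4671800680616, 202.1028524378477], [0.0, 0.0, 1.0]] [[ 0.0197  0.9901 -0.1386  0.4437]
 [-0.9996  0.0222  0.0171 -0.0094]
 [ 0.02    0.1383  0.9902  1.0282]
 [ 0.      0.      0.      1.    ]] dict_keys(['img', 'K', 'pose', 'shot'])
carrier [([0.607, 0.013, 0.012], 0.94)]
cover [([0.563, 0.254, 0.086], 0.82)]
box_blue [([0.595, -0.283, 0.052], 0.9)]
box_green [([0.464, -0.445, 0.043], 0.76)]
box_red [([0.369, -0.253, 0.044], 0.72), ([0.681, 0.408, 0.042], 0.
[... 603 characters left out ...]
     1.    ]] dict_keys(['img', 'K', 'pose', 'shot'])
carrier [([0.632, 0.03, 0.018], 0.71)]
cover [([0.588, 0.263, 0.072], 0.88)]
box_blue [([0.606, -0.273, 0.044], 0.65), ([0.449, 0.277, 0.071], 0.5)]
box_green [([0.49, -0.428, 0.047], 0.85)]
box_red [([0.395, -0.241, 0.043], 0.63)]
fuse0 [([0.448, 0.28, 0.076], 0.68), ([0.45, 0.322, 0.07], 0.47), ([0.454, 0.232, 0.074], 0.46)]
test_block [([0.457, 0.307, 0.039], 0.78)]
contactor [([0.425, 0.033, 0.049], 0.64), ([0.453, 0.323, 0.073], 0.33)]
breaker [([0.429, 0.033, 0.048], 0.47), ([0.607, -0.274, 0.043], 0.28)]
pliers [([0.735, 0.09, 0.011], 0.61)]
push_button [([0.699, 0.417, 0.043], 0.76)]
terminal_strip [([0.681, -0.412, 0.021], 0.87)]
```

```bash
sleep 1; ls pics
```

```text
scene0.png
top0.png
```

View pics/top0.png

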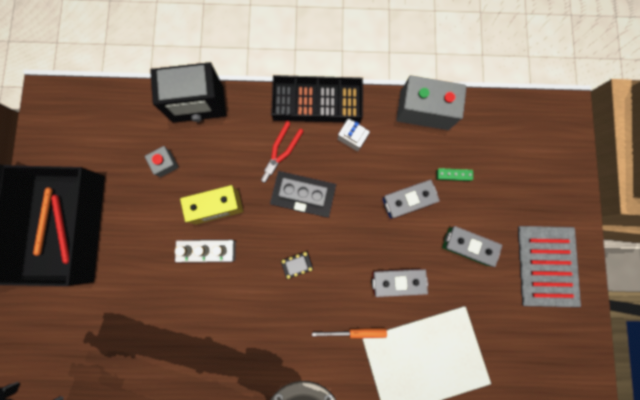

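View pics/scene0.png

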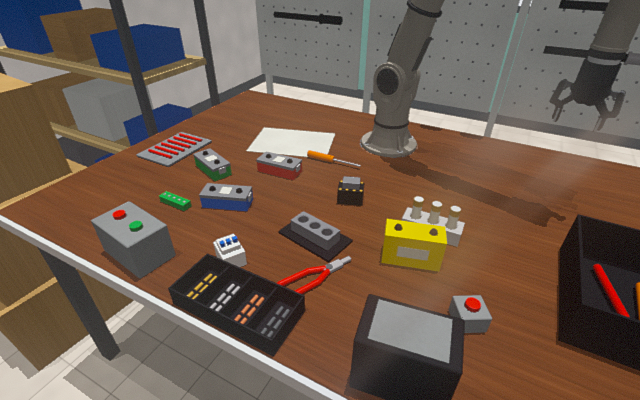

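Top view: carrier at (304,193), cover (211,204), test block with three fuses (204,250), boxes blue (411,198), green (473,246), red (400,283). The scene view confirms three fuses and three boxes. Next I measure keypoints on zoomed tiles.

```bash
cat > b.py <<'E'
from h import *
p=shot('top');q=shot('scene')
tiles=[(p,304,193),(p,211,204),(p,204,250),(p,411,198),(p,473,246),(p,400,283),(q,317,232),(q,415,235),(q,435,215)]
out=[]
for c,u,v in tiles:
    t=c['img'][v-25:v+25,u-33:u+33,::-1];t=cv2.resize(t,None,fx=4,fy=4,interpolation=cv2.INTER_CUBIC)
    cv2.putText(t,f'{u-33},{v-25}',(2,10),0,.35,(0,255,255),1)
    for i in range(0,66,10): cv2.line(t,(i*4,196),(i*4,199),(0,255,255),1)
    for i in range(0,50,10): cv2.line(t,(0,i*4),(4,i*4),(0,255,255),1)
    out.append(t)
cv2.imwrite('pics/tiles.png',np.vstack([np.hstack(out[i:i+3]) for i in (0,3,6)]))
np.savez('pics0.npz',top=p['img'],scene=q['img'],tK=p['K'],tP=p['pose'],sK=q['K'],sP=q['pose'])
E
python3 b.py
```

```text
(no output)
```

View pics/tiles.png

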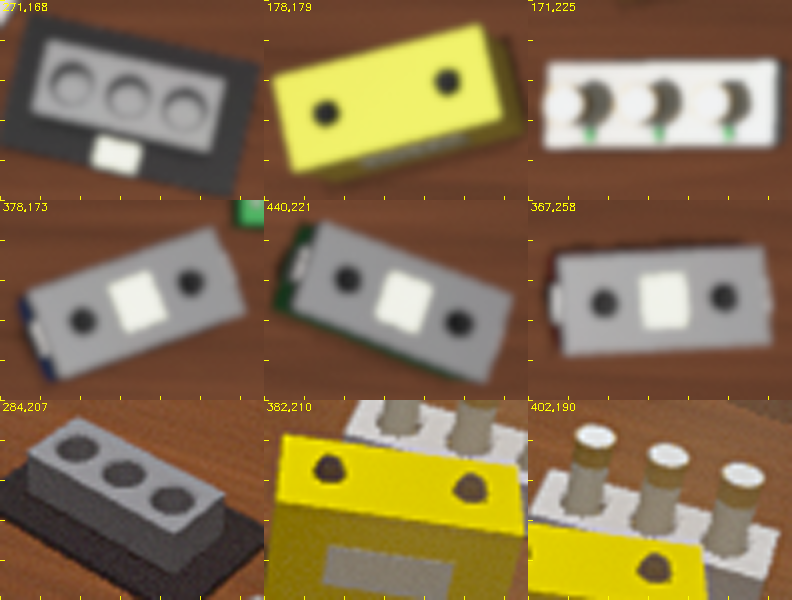

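```bash
cat > c.py <<'E'
from h import *
np.set_printoptions(precision=4,suppress=True)
Z=np.load('pics0.npz');p=dict(img=Z['top'],K=Z['tK'],pose=Z['tP']);q=dict(img=Z['scene'],K=Z['sK'],pose=Z['sP'])
g=lambda c:cv2.cvtColor(c['img'],cv2.COLOR_RGB2GRAY).astype(float)
def T(ox,oy,cx,cy,tx,ty): return ox+(tx-cx+.5)/4-.5, oy+(ty-cy+.5)/4-.5
def dark(c,u,v,r=5):
    G=g(c);x,y=int(round(u)),int(round(v));w=G[y-r:y+r+1,x-r:x+r+1];m=np.median(w[[0,-1]]);W=np.clip(m-25-w,0,None)
    yy,xx=np.mgrid[-r:r+1,-r:r+1];W=W*(xx**2+yy**2<=r*r);return x+(W*xx).sum()/W.sum(),y+(W*yy).sum()/W.sum()
L={'cover':([T(178,179,264,0,326,113),T(178,179,264,0,447,82)],.0945),
'blue':([T(378,173,0,200,83,321),T(378,173,0,200,190,283)],.0515),
'green':([T(440,221,264,200,348,280),T(440,221,264,200,459,323)],.0515),
'red':([T(367,258,528,200,604,303),T(367,258,528,200,723,297)],.0515)}
for k,(P,z) in L.items():
    A=np.array([atz(p,*dark(p,*x),z) for x in P]);d=A[1]-A[0]
    print(k,A.mean(0)[:2],'sep',np.linalg.norm(d),'yaw of y-axis dir',np.degrees(np.arctan2(d[1],d[0])))
for nm,x in(('cover scene',[T(382,210,264,400,330,469),T(382,210,264,400,471,488)]),):
    A=np.array([atz(q,*a,.093) for a in x]);d=A[1]-A[0];print(nm,A.mean(0),np.linalg.norm(d),np.degrees(np.arctan2(d[1],d[0])))
def pts(c,o,xs,z,n):
    A=np.array([atz(c,*T(*o,*x),z) for x in xs]);d=A[-1]-A[0];print(n,A[:,:2].tolist(),A.mean(0)[:2],'len',np.linalg.norm(d),np.degrees(np.arctan2(d[1],d[0])))
pts(p,(271,168,0,0),[(73,83),(129,96),(185,109)],.042,'wells top')
pts(q,(284,207,0,400),[(77,449),(124,474),(172,500)],.042,'wells scene')
pts(p,(171,225,528,0),[(564,104),(637,104),(712,104)],.094,'fuse top')
pts(q,(402,190,528,400),[(596,437),(668,456),(743,475)],.094,'fuse scene')
def quad(c,box,lo,hi,z,n):
    G=g(c);x0,y0,x1,y1=box;M=np.zeros_like(G,np.uint8);M[y0:y1,x0:x1]=((G>lo)&(G<=hi))[y0:y1,x0:x1]
    k,l,s,_=cv2.connectedComponentsWithStats(M);i=1+np.argmax(s[1:,4])
    H=cv2.convexHull(np.argwhere(l==i)[:,::-1].astype(np.float32))
    W=np.array([atz(c,*h,z)[:2] for h in H[:,0]],np.float32);print(n,cv2.minAreaRect(W))
G=g(p);print(G[193,271:337].astype(int))
quad(p,(271,168,337,205),100,190,.042,'carrier block');quad(p,(171,225,237,275),150,255,.04,'testblock')
quad(p,(178,179,244,229),140,255,.088,'cover top')
E
python3 c.py
```

```text
cover [0.5659 0.255 ] sep 0.07964721132559181 yaw of y-axis dir -73.88679952888094
blue [ 0.5974 -0.2844] sep 0.07957937028802303 yaw of y-axis dir -69.25599125178987
green [ 0.4708 -0.4517] sep 0.07933913385701885 yaw of y-axis dir -110.4611371958495
red [ 0.3704 -0.2508] sep 0.07955359685144633 yaw of y-axis dir -86.13410094605841
cover scene [0.5678 0.2578 0.093 ] 0.07928963462054345 106.23797909179831
wells top [[0.6181439777964074, 0.05211382177099093], [0.6099716089920487, 0.01341511341134452], [0.6018069674331237, -0.025247004037561405]] [0.61   0.0134] len 0.0790670302805867 -101.9244825023109
wells scene [[0.6033646596877151, -0.022863386592092583], [0.6112695195638599, 0.016429707611618438], [0.6193996307383768, 0.0550521735727138]] [0.6113 0.0162] len 0.079548443180185 78.37092882152022
fuse top [[0.4427970697999645, 0.3198783156363989], [0.44370425872628527, 0.27401829345659234], [0.44463817076214507, 0.22680737031160025]] [0.4437 0.2736] len 0.09308915359162205 -88.86674022652493
fuse scene [[0.4460776370919043, 0.22995843685655265], [0.44483718354673984, 0.27561002055283534], [0.44274863621961313, 0.321304917240989]] [0.4446 0.2756] len 0.0914071207588989 92.08714472868778
[ 70  66  63  59  58  59  64  87 126 156 169 171 167 160 153 152 154 159
 161 159 158 162 167 171 171 164 149 141 155 168 172 173 173 172 169 161
 152 152 162 163 147 124 119 134 146 152 150 145 132 117 115 136 158 160
 138  99  69  59  59  59  59  58  58  63  69  74]
carrier block ((0.6042197942733765, 0.015242576599121094), (0.1271793097257614, 0.06583023816347122), 78.13298034667969)
testblock ((0.44440823793411255, 0.27515241503715515), (0.055849526077508926, 0.15285523235797882), 1.166266679763794)
cover top ((0.5663320422172546, 0.25657981634140015), (0.06605980545282364, 0.13911420106887817), 16.28267478942871)
```

Two-camera agreement is about 2 mm and all separations match (80/92 mm). Planning helper, then move.

```bash
cat > pl.py <<'E'
import sys,numpy as np
from station import sensors
s=sensors.state();P=s['position']*100;R=s['eef_rot'];yaw=np.degrees(np.arctan2(R[1,0],R[0,0]))
print('now',P.round(2),'yaw',yaw.round(2),'w',round(s['grip_width'],3),'F',s['force'].round(1),'t',round(s['clock'],1),'q7',s['qpos'][6].round(0),'tilt',R[:2,2].round(4))
for a in sys.argv[1:]:   # x,y,z cm,yaw : turn first, then shift in turned frame
    x,y,z,w=map(float,a.split(','));w=w-180 if False else w
    turn=(yaw-w+90)%180-90;y2=np.radians(yaw-turn);d=np.array([x,y,z])-P
    print(a,'turn',round(turn,1),'tx %.2f ty %.2f tz %.2f'%(d[0]*np.cos(y2)+d[1]*np.sin(y2),d[0]*np.sin(y2)-d[1]*np.cos(y2),-d[2]))
    P=np.array([x,y,z]);yaw-=turn
E
python3 pl.py 44.28,32.06,18,1.3 44.28,32.06,7.2,1.3 44.28,32.06,17.2,1.3 60.26,-2.41,16.8,-11.8 60.26,-2.41,6.8,-11.8
```

```text
now [15.24 52.85 24.53] yaw 73.91 w 1.001 F [ 0.1 -0.2 -1.2] t 1.4 q7 -2.0 tilt [0. 0.]
44.28,32.06,18,1.3 turn 72.6 tx 28.56 ty 21.44 tz 6.53
44.28,32.06,7.2,1.3 turn 0.0 tx 0.00 ty 0.00 tz 10.80
44.28,32.06,17.2,1.3 turn 0.0 tx 0.00 ty 0.00 tz -10.00
60.26,-2.41,16.8,-11.8 turn 13.1 tx 22.69 ty 30.47 tz 0.40
60.26,-2.41,6.8,-11.8 turn 0.0 tx 0.00 ty -0.00 tz 10.00
```

Call:
{"fn": "play_rows", "kwargs": {"targets": [[5, 0, 0, 0, 8], [5, 0, 0, 0, 8], [5, 0, 0, 0, 8], [5, 0, 0, 0, 8], [5, 0, 0, 0, 8], [5, 0, 0, 0, 8], [5, 0, 0, 0, 8], [5, 0, 0, 0, 8], [5, 0, 0, 0, 8.5], [5, 0, 0, 0.5, 0]], "force": 40}}

```text
clock: 2.4
position: [0.1525, 0.529, 0.2409]
eef_rot: [[1.0, 0.025, 0.001], [0.025, -1.0, 0.002], [0.001, -0.002, -1.0]]
force: [1.0, 0.4, -0.2]
grip_width: 0.584
```

Call:
{"fn": "play_rows", "kwargs": {"targets": [[5, 2.86, 2.14, 0.6, 0], [5, 2.86, 2.14, 0.6, 0], [5, 2.86, 2.14, 0.6, 0], [5, 2.86, 2.14, 0.6, 0], [5, 2.86, 2.14, 0.6, 0], [5, 2.86, 2.14, 0.6, 0], [5, 2.86, 2.14, 0.6, 0], [5, 2.86, 2.14, 0.6, 0], [5, 2.86, 2.14, 0.6, 0], [5, 2.86, 2.14, 0.6, 0]]}}

```text
clock: 3.4
position: [0.4445, 0.3207, 0.1798]
eef_rot: [[1.0, 0.029, -0.0], [0.029, -1.0, 0.0], [-0.0, -0.0, -1.0]]
force: [-0.0, 0.9, -0.1]
grip_width: 0.585
```

```bash
python3 pl.py 44.28,32.06,14,1.3 44.28,32.06,7.2,1.3
```

```text
now [44.45 32.07 17.98] yaw 1.64 w 0.585 F [-0.   0.9 -0.1] t 3.4 q7 -29.0 tilt [-0.0002  0.0001]
44.28,32.06,14,1.3 turn 0.3 tx -0.17 ty 0.01 tz 3.98
44.28,32.06,7.2,1.3 turn 0.0 tx 0.00 ty 0.00 tz 6.80
```

Call:
{"fn": "play_rows", "kwargs": {"targets": [[5, -0.15, 0, 2.7, 0], [5, 0, 0, 2.7, 0], [5, 0, 0, 2.7, 0], [5, 0, 0, 2.7, 0], [5, 0, 0, 0, 0], [1, 0, 0, 0, 0], [1, 0, 0, 0, 0], [1, 0, 0, 0, 0], [1, 0, 0, 0, 0], [1, 0, 0, 0, 0]]}}

```text
clock: 4.4
position: [0.4431, 0.3223, 0.0738]
eef_rot: [[1.0, 0.025, 0.002], [0.025, -1.0, 0.002], [0.002, -0.002, -1.0]]
force: [-0.3, -0.8, 4.4]
grip_width: 0.267
```

Call:
{"fn": "play_rows", "kwargs": {"targets": [[1, 0, 0, 0, 0], [1, 0, 0, 0, 0], [1, 0, 0, -1, 0], [1, 0, 0, -1.5, 0], [1, 0, 0, -2.5, 0], [1, 0, 0, -2.5, 0], [1, 0, 0, -2.5, 0], [1, 0, 0, 0, 0], [1, 0, 0, 0, 0]]}}

```text
clock: 5.3
position: [0.4419, 0.3215, 0.1725]
eef_rot: [[1.0, 0.025, 0.0], [0.025, -1.0, 0.0], [0.0, -0.0, -1.0]]
force: [-0.6, 0.4, -1.3]
grip_width: 0.267
```

```bash
python3 pl.py 60.26,-2.41,17,-11.8 60.26,-2.41,6.8,-11.8
```

```text
now [44.19 32.15 17.25] yaw 1.42 w 0.267 F [-0.6  0.4 -1.3] t 5.3 q7 -29.0 tilt [0.0001 0.0003]
60.26,-2.41,17,-11.8 turn 13.2 tx 22.80 ty 30.55 tz 0.25
60.26,-2.41,6.8,-11.8 turn 0.0 tx 0.00 ty -0.00 tz 10.20
```

Call:
{"fn": "play_rows", "kwargs": {"targets": [[1, 0, 0, 0, 6.6], [1, 0, 0, 0, 6.6], [1, 2.8, 3.8, 0, 0], [1, 2.8, 3.8, 0, 0], [1, 2.8, 3.8, 0, 0], [1, 2.8, 3.8, 0, 0], [1, 2.8, 3.8, 0, 0], [1, 2.8, 3.8, 0, 0], [1, 2.8, 3.8, 0, 0], [1, 2.8, 3.8, 0, 0]]}}

```text
clock: 6.3
position: [0.5985, -0.0232, 0.1702]
eef_rot: [[0.979, -0.204, -0.004], [-0.204, -0.979, 0.0], [-0.004, 0.0, -1.0]]
force: [0.8, -0.3, -0.8]
grip_width: 0.271
```

```bash
python3 pl.py 60.26,-2.41,14,-11.8 60.26,-2.41,6.8,-11.8
```

```text
now [59.85 -2.32 17.02] yaw -11.78 w 0.271 F [ 0.8 -0.3 -0.8] t 6.3 q7 1.0 tilt [-0.0039  0.0004]
60.26,-2.41,14,-11.8 turn 0.0 tx 0.42 ty 0.01 tz 3.02
60.26,-2.41,6.8,-11.8 turn 0.0 tx 0.00 ty -0.00 tz 7.20
```

Call:
{"fn": "play_rows", "kwargs": {"targets": [[1, 0.42, 0, 3.0, 0], [1, 0, 0, 3.0, 0], [1, 0, 0, 0.4, 0], [1, 0, 0, 0, 0], [1, 0, 0, 0, 0], [1, 0, 0, 0, 0]]}}

```text
clock: 6.9
position: [0.6045, -0.0224, 0.11]
eef_rot: [[0.979, -0.203, 0.003], [-0.203, -0.979, -0.0], [0.003, -0.001, -1.0]]
force: [0.0, 0.2, -2.3]
grip_width: 0.268
```

```bash
cat > v.py <<'E'
import sys
from h import *
f=sys.argv[1];x,y,z=map(float,sys.argv[2:5]);r=int(sys.argv[5]) if len(sys.argv)>5 else 36;o=[]
for n in ['top','scene']:
    p=shot(n);u,v=map(int,proj(p,[x,y,z]));u=max(r,u);v=max(r,v)
    t=cv2.resize(p['img'][v-r:v+r,u-r:u+r,::-1],(396,396),interpolation=cv2.INTER_CUBIC)
    cv2.putText(t,f'{u-r},{v-r} s{396/(2*r):.2f}',(2,12),0,.4,(0,255,255),1);o.append(t)
    np.savez('last_'+n,K=p['K'],pose=p['pose'],off=[u-r,v-r],s=396/(2*r))
cv2.imwrite('pics/'+f,np.hstack(o))
E
python3 v.py f1.png .61 .0 .06; python3 pl.py
```

```text
now [60.43 -2.24 10.98] yaw -11.75 w 0.268 F [-0.2 -0.2 -0.7] t 7.0 q7 2.0 tilt [0.0028 0.0001]
```

View pics/f1.png

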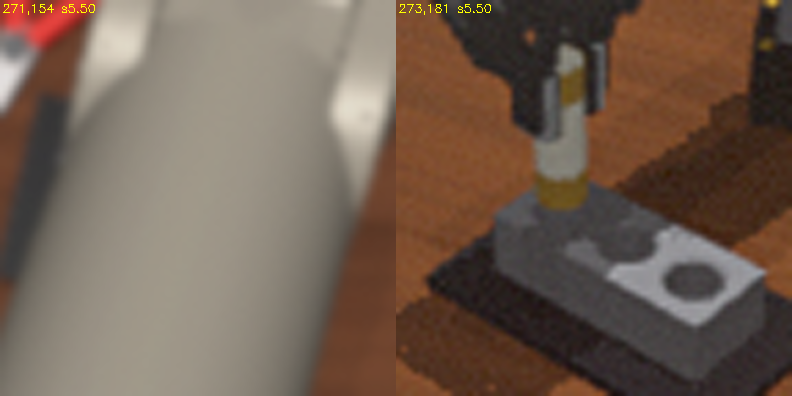

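The scene view shows the fuse held upright above the end well, foot at about tile (562,193). Compute its offset from the well in the same camera.

```bash
cat > m.py <<'E'
import sys
from h import *
# tile coords in scene tile, z
Z=np.load('last_scene.npz');c=dict(K=Z['K'],pose=Z['pose'])
for a in sys.argv[1:]:
    x,y,z=map(float,a.split(','));print(a,atz(c,(x+.5)/Z['s']-.5+Z['off'][0],(y+.5)/Z['s']-.5+Z['off'][1],z).round(4))
E
python3 m.py 166,193,.052 166,193,.05 228,243,.042 297,281,.042; python3 pl.py
```

```text
166,193,.052 [ 0.6028 -0.0233  0.052 ]
166,193,.05 [ 0.6006 -0.0246  0.05  ]
228,243,.042 [0.6107 0.0144 0.042 ]
297,281,.042 [0.6196 0.0551 0.042 ]
now [60.43 -2.24 10.98] yaw -11.75 w 0.268 F [-0.2 -0.2 -0.7] t 7.0 q7 2.0 tilt [0.0028 0.0001]
```

Call:
{"fn": "play_rows", "kwargs": {"targets": [[1, 0, 0, 0.8, 0], [1, 0, 0, 0.7, 0], [1, 0, 0, 0.5, 0], [1, 0, 0, 0, 0], [1, 0, 0, 0, 0]]}}

```text
clock: 7.5
position: [0.6054, -0.0233, 0.0981]
eef_rot: [[0.979, -0.204, 0.006], [-0.204, -0.979, 0.003], [0.006, -0.004, -1.0]]
force: [-13.8, 1.1, 42.3]
grip_width: 0.272
```

Foot is on the rim (42 N); the revised foot height puts it about 1.5 mm off in −x, −y. Back up, shift, retry gently.

Call:
{"fn": "play_rows", "kwargs": {"targets": [[1, 0, 0, -1.0, 0], [1, -0.12, 0.16, -0.2, 0], [1, 0, 0, 0, 0], [1, 0, 0, 0.6, 0], [1, 0, 0, 0.4, 0], [1, 0, 0, 0, 0], [1, 0, 0, 0, 0]]}}

```text
clock: 8.2
position: [0.6014, -0.0239, 0.0893]
eef_rot: [[0.979, -0.204, -0.002], [-0.204, -0.979, -0.0], [-0.002, 0.001, -1.0]]
force: [-0.1, 0.1, -0.6]
grip_width: 0.27
```

In the well (z 0.089, no force). Go down.

Call:
{"fn": "play_rows", "kwargs": {"targets": [[1, 0, 0, 0.7, 0], [1, 0, 0, 0.7, 0], [1, 0, 0, 0.5, 0], [1, 0, 0, 0, 0], [1, 0, 0, 0, 0], [1, 0, 0, 0, 0]]}}

```text
clock: 8.8
position: [0.6022, -0.024, 0.0716]
eef_rot: [[0.979, -0.204, 0.001], [-0.204, -0.979, -0.0], [0.001, -0.0, -1.0]]
force: [-0.1, -0.3, -1.9]
grip_width: 0.268
```

```bash
python3 pl.py 60.26,-2.41,6.8,-11.8
```

```text
now [60.22 -2.4   7.16] yaw -11.78 w 0.268 F [-0.1 -0.3 -1.9] t 8.8 q7 4.0 tilt [ 0.0006 -0.    ]
60.26,-2.41,6.8,-11.8 turn 0.0 tx 0.04 ty 0.00 tz 0.36
```

Call:
{"fn": "play_rows", "kwargs": {"targets": [[1, 0, 0, 0.3, 0], [1, 0, 0, 0, 0], [5, 0, 0, 0, 0], [5, 0, 0, 0, 0], [5, 0, 0, 0, 0], [5, 0, 0, -2, 0], [5, 0, 0, -3, 0], [5, 0, 0, -4, 0], [5, 0, 0, 0, -6.5], [5, 0, 0, 0, -6.5]]}}

```text
clock: 9.8
position: [0.603, -0.0242, 0.1601]
eef_rot: [[1.0, 0.026, 0.004], [0.026, -1.0, -0.0], [0.004, 0.0, -1.0]]
force: [-0.6, 0.4, -0.4]
grip_width: 0.582
```

```bash
python3 pl.py 44.43,27.5,16,1.3 44.43,27.5,7.2,1.3
```

```text
now [60.3  -2.42 16.01] yaw 1.48 w 0.582 F [-0.6  0.4 -0.4] t 9.8 q7 13.0 tilt [ 0.0037 -0.0002]
44.43,27.5,16,1.3 turn 0.2 tx -15.19 ty -30.27 tz 0.01
44.43,27.5,7.2,1.3 turn 0.0 tx 0.00 ty 0.00 tz 8.80
```

Call:
{"fn": "play_rows", "kwargs": {"targets": [[5, -1.9, -3.78, 0, 0], [5, -1.9, -3.78, 0, 0], [5, -1.9, -3.78, 0, 0], [5, -1.9, -3.78, 0, 0], [5, -1.9, -3.78, 0, 0], [5, -1.9, -3.78, 0, 0], [5, -1.9, -3.78, 0, 0], [5, -1.9, -3.78, 0, 0], [5, 0, 0, 2, 0], [5, 0, 0, 0, 0]]}}

```text
clock: 10.8
position: [0.4407, 0.2757, 0.1361]
eef_rot: [[1.0, 0.025, -0.004], [0.025, -1.0, -0.003], [-0.005, 0.003, -1.0]]
force: [-0.2, -1.1, -0.4]
grip_width: 0.582
```

```bash
python3 pl.py 44.43,27.5,7.2,1.3
```

```text
now [44.07 27.57 13.61] yaw 1.44 w 0.582 F [-0.2 -1.1 -0.4] t 10.8 q7 -25.0 tilt [-0.0045 -0.003 ]
44.43,27.5,7.2,1.3 turn 0.1 tx 0.36 ty 0.08 tz 6.41
```

Call:
{"fn": "play_rows", "kwargs": {"targets": [[5, 0.1, 0, 2.2, 0], [5, 0, 0, 2.2, 0], [5, 0, 0, 1.9, 0], [5, 0, 0, 0, 0], [5, 0, 0, 0, 0]]}}

```text
clock: 11.3
position: [0.4455, 0.274, 0.0759]
eef_rot: [[1.0, 0.019, 0.001], [0.019, -1.0, -0.001], [0.001, 0.001, -1.0]]
force: [0.1, -0.2, -0.4]
grip_width: 0.585
```

```bash
python3 pl.py 44.43,27.5,7.2,1.3
```

```text
now [44.55 27.4   7.59] yaw 1.08 w 0.585 F [ 0.1 -0.2 -0.4] t 11.3 q7 -23.0 tilt [ 0.0005 -0.0006]
44.43,27.5,7.2,1.3 turn -0.2 tx -0.11 ty -0.10 tz 0.39
```

Call:
{"fn": "play_rows", "kwargs": {"targets": [[5, -0.1, -0.1, 0.4, 0], [5, 0, 0, 0, 0], [1, 0, 0, 0, 0], [1, 0, 0, 0, 0], [1, 0, 0, 0, 0], [1, 0, 0, 0, 0], [1, 0, 0, 0, 0], [1, 0, 0, -2, 0], [1, 0, 0, -4, 0], [1, 0, 0, -4, 0]]}}

```text
clock: 12.3
position: [0.4425, 0.2755, 0.1711]
eef_rot: [[1.0, 0.021, -0.003], [0.021, -1.0, -0.002], [-0.003, 0.002, -1.0]]
force: [0.9, -1.0, -0.5]
grip_width: 0.271
```

Call:
{"fn": "play_rows", "kwargs": {"targets": [[1, 0, 0, 0, 6.5], [1, 0, 0, 0, 6.4], [1, 0, 0, 0, 0]]}}

```text
clock: 12.6
position: [0.4432, 0.276, 0.171]
eef_rot: [[0.979, -0.202, -0.0], [-0.202, -0.979, -0.0], [-0.0, 0.001, -1.0]]
force: [-1.4, -0.4, -0.7]
grip_width: 0.271
```

```bash
python3 pl.py 61.04,1.52,17,-11.8 61.04,1.52,7,-11.8
```

```text
now [44.32 27.6  17.1 ] yaw -11.68 w 0.271 F [-1.4 -0.4 -0.7] t 12.6 q7 -38.0 tilt [-0.0004 -0.0005]
61.04,1.52,17,-11.8 turn 0.1 tx 21.70 ty 22.11 tz 0.10
61.04,1.52,7,-11.8 turn 0.0 tx 0.00 ty -0.00 tz 10.00
```

Call:
{"fn": "play_rows", "kwargs": {"targets": [[1, 3.1, 3.16, 0, 0.1], [1, 3.1, 3.16, 0, 0], [1, 3.1, 3.16, 0, 0], [1, 3.1, 3.16, 0, 0], [1, 3.1, 3.16, 0, 0], [1, 3.1, 3.16, 0, 0], [1, 3.1, 3.15, 0, 0], [1, 0, 0, 3.0, 0], [1, 0, 0, 2.0, 0], [1, 0, 0, 0, 0]]}}

```text
clock: 13.6
position: [0.6075, 0.0154, 0.1167]
eef_rot: [[0.979, -0.203, -0.01], [-0.203, -0.979, -0.0], [-0.009, 0.002, -1.0]]
force: [-1.1, 0.2, -0.3]
grip_width: 0.267
```

Call:
{"fn": "play_rows", "kwargs": {"targets": [[1, 0, 0, 0.7, 0], [1, 0, 0, 0, 0], [1, 0, 0, 0, 0]]}}

```text
clock: 13.9
position: [0.6114, 0.0158, 0.1153]
eef_rot: [[0.979, -0.203, 0.002], [-0.203, -0.979, 0.0], [0.002, -0.0, -1.0]]
force: [0.9, 0.6, -0.4]
grip_width: 0.269
```

```bash
python3 pl.py 61.04,1.52,10.8,-11.8; python3 v.py f2.png .61 .015 .06
```

```text
now [61.14  1.58 11.53] yaw -11.72 w 0.269 F [ 0.9  0.6 -0.4] t 13.9 q7 -2.0 tilt [0.0017 0.0001]
61.04,1.52,10.8,-11.8 turn 0.1 tx -0.09 ty 0.08 tz 0.73
```

View pics/f2.png

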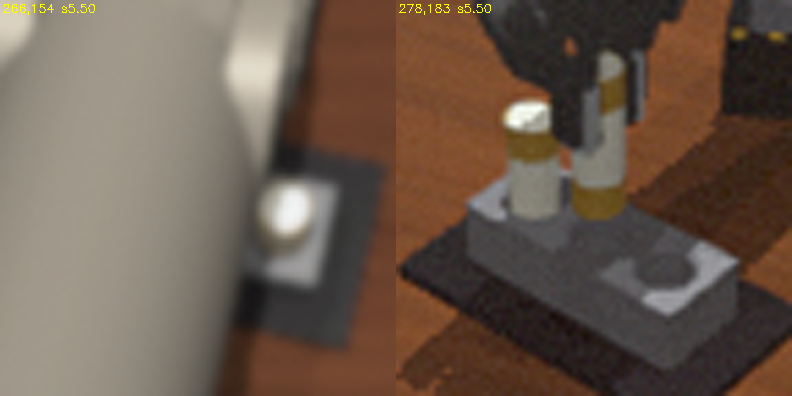

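First fuse is seated in the end well. The second is held above the middle well, foot about tile (203,204).

```bash
python3 m.py 203,204,.059 203,204,.057 269,271,.042
```

```text
203,204,.059 [0.6107 0.0158 0.059 ]
203,204,.057 [0.6084 0.0145 0.057 ]
269,271,.042 [0.6204 0.0552 0.042 ]
```

Call:
{"fn": "play_rows", "kwargs": {"targets": [[1, -0.05, 0.03, 0.6, 0], [1, 0, 0, 0.7, 0], [1, 0, 0, 0.6, 0], [1, 0, 0, 0.6, 0], [1, 0, 0, 0, 0], [1, 0, 0, 0, 0]]}}

```text
clock: 14.6
position: [0.6101, 0.0153, 0.089]
eef_rot: [[0.979, -0.204, -0.0], [-0.204, -0.979, -0.0], [-0.0, 0.0, -1.0]]
force: [-0.4, 0.3, -0.1]
grip_width: 0.274
```

In. Lower fully, release, rise, turn back.

Call:
{"fn": "play_rows", "kwargs": {"targets": [[1, 0, 0, 0.7, 0], [1, 0, 0, 0.7, 0], [1, 0, 0, 0.6, 0], [1, 0, 0, 0, 0], [1, 0, 0, 0, 0], [5, 0, 0, 0, 0], [5, 0, 0, 0, 0], [5, 0, 0, 0, 0]]}}

```text
clock: 15.4
position: [0.6105, 0.0153, 0.0696]
eef_rot: [[0.979, -0.204, 0.001], [-0.204, -0.979, 0.0], [0.001, -0.0, -1.0]]
force: [0.9, -0.3, 0.5]
grip_width: 0.582
```

Call:
{"fn": "play_rows", "kwargs": {"targets": [[5, 0, 0, -2, 0], [5, 0, 0, -3, 0], [5, 0, 0, -4, 0], [5, 0, 0, 0, -6.5], [5, 0, 0, 0, -6.5], [5, 0, 0, 0, 0], [5, 0, 0, 0, 0]]}}

```text
clock: 16.1
position: [0.6101, 0.0152, 0.1592]
eef_rot: [[1.0, 0.019, -0.0], [0.019, -1.0, 0.0], [-0.0, -0.0, -1.0]]
force: [0.3, 0.1, -0.3]
grip_width: 0.587
```

```bash
python3 pl.py 44.52,22.87,16,1.3 44.52,22.87,7.2,1.3
```

```text
now [61.01  1.52 15.92] yaw 1.07 w 0.587 F [ 0.3  0.1 -0.3] t 16.1 q7 9.0 tilt [-0.0002  0.0002]
44.52,22.87,16,1.3 turn -0.2 tx -16.00 ty -21.72 tz -0.08
44.52,22.87,7.2,1.3 turn 0.0 tx 0.00 ty 0.00 tz 8.80
```

Call:
{"fn": "play_rows", "kwargs": {"targets": [[5, -2.28, -3.1, 0, -0.2], [5, -2.28, -3.1, 0, 0], [5, -2.28, -3.1, 0, 0], [5, -2.29, -3.1, 0, 0], [5, -2.29, -3.1, 0, 0], [5, -2.29, -3.1, 0, 0], [5, -2.29, -3.12, 0, 0], [5, 0, 0, 2, 0], [5, 0, 0, 0, 0], [5, 0, 0, 0, 0]]}}

```text
clock: 17.1
position: [0.4453, 0.2274, 0.1391]
eef_rot: [[1.0, 0.022, -0.001], [0.022, -1.0, -0.001], [-0.001, 0.001, -1.0]]
force: [1.0, -0.9, -0.4]
grip_width: 0.584
```

Call:
{"fn": "play_rows", "kwargs": {"targets": [[5, 0, 0, 2.6, 0], [5, 0, 0, 2.2, 0], [5, 0, 0, 1.8, 0], [5, 0, 0, 0, 0], [5, 0, 0, 0, 0]]}}

```text
clock: 17.6
position: [0.4463, 0.2277, 0.0741]
eef_rot: [[1.0, 0.022, 0.001], [0.022, -1.0, -0.0], [0.001, 0.0, -1.0]]
force: [-0.0, 0.6, 0.2]
grip_width: 0.581
```

```bash
python3 pl.py 44.52,22.87,7.2,1.3
```

```text
now [44.63 22.77  7.41] yaw 1.27 w 0.581 F [-0.   0.6  0.2] t 17.6 q7 -18.0 tilt [ 0.0012 -0.0001]
44.52,22.87,7.2,1.3 turn -0.0 tx -0.11 ty -0.11 tz 0.21
```

Call:
{"fn": "play_rows", "kwargs": {"targets": [[5, -0.1, -0.1, 0.2, 0], [5, 0, 0, 0, 0], [1, 0, 0, 0, 0], [1, 0, 0, 0, 0], [1, 0, 0, 0, 0], [1, 0, 0, 0, 0], [1, 0, 0, 0, 0], [1, 0, 0, -2, 0], [1, 0, 0, -4, 0], [1, 0, 0, -4, 0]]}}

```text
clock: 18.6
position: [0.443, 0.2289, 0.1712]
eef_rot: [[1.0, 0.025, -0.003], [0.025, -1.0, -0.002], [-0.003, 0.002, -1.0]]
force: [0.2, 1.0, -0.1]
grip_width: 0.27
```

Call:
{"fn": "play_rows", "kwargs": {"targets": [[1, 0, 0, 0, 6.6], [1, 0, 0, 0, 6.5], [1, 0, 0, 0, 0], [1, 0, 0, 0, 0]]}}

```text
clock: 19.0
position: [0.4435, 0.2293, 0.1706]
eef_rot: [[0.98, -0.2, -0.001], [-0.2, -0.98, -0.001], [-0.001, 0.001, -1.0]]
force: [-0.3, 0.8, -0.4]
grip_width: 0.268
```

```bash
python3 pl.py 61.87,5.43,17,-11.8 61.87,5.43,7,-11.8
```

```text
now [44.35 22.93 17.06] yaw -11.54 w 0.268 F [-0.3  0.8 -0.4] t 19.0 q7 -33.0 tilt [-0.0011 -0.0009]
61.87,5.43,17,-11.8 turn 0.3 tx 20.73 ty 13.55 tz 0.06
61.87,5.43,7,-11.8 turn 0.0 tx 0.00 ty -0.00 tz 10.00
```

Call:
{"fn": "play_rows", "kwargs": {"targets": [[1, 2.96, 1.94, 0, 0.2], [1, 2.96, 1.94, 0, 0], [1, 2.96, 1.94, 0, 0], [1, 2.96, 1.94, 0, 0], [1, 2.96, 1.94, 0, 0], [1, 2.96, 1.93, 0, 0], [1, 2.96, 1.93, 0, 0], [1, 0, 0, 3.0, 0], [1, 0, 0, 2.0, 0], [1, 0, 0, 0, 0]]}}

```text
clock: 20.0
position: [0.6158, 0.0541, 0.1168]
eef_rot: [[0.979, -0.205, -0.009], [-0.205, -0.979, -0.001], [-0.009, 0.003, -1.0]]
force: [-0.5, 0.0, -1.8]
grip_width: 0.27
```

Call:
{"fn": "play_rows", "kwargs": {"targets": [[1, 0, 0, 0.6, 0], [1, 0, 0, 0, 0], [1, 0, 0, 0, 0]]}}

```text
clock: 20.3
position: [0.6196, 0.0545, 0.1164]
eef_rot: [[0.979, -0.205, 0.002], [-0.205, -0.979, 0.0], [0.002, -0.001, -1.0]]
force: [0.5, 0.3, -1.1]
grip_width: 0.272
```

```bash
python3 pl.py 61.87,5.43,10.6,-11.8
```

```text
now [61.96  5.45 11.64] yaw -11.83 w 0.272 F [ 0.5  0.3 -1.1] t 20.3 q7 -6.0 tilt [0.002  0.0003]
61.87,5.43,10.6,-11.8 turn -0.0 tx -0.09 ty 0.04 tz 1.04
```

Call:
{"fn": "play_rows", "kwargs": {"targets": [[1, -0.04, 0, 0.7, 0], [1, 0, 0, 0.7, 0], [1, 0, 0, 0.6, 0], [1, 0, 0, 0.6, 0], [1, 0, 0, 0, 0], [1, 0, 0, 0, 0]]}}

```text
clock: 20.9
position: [0.6185, 0.0542, 0.089]
eef_rot: [[0.979, -0.206, -0.0], [-0.206, -0.979, -0.0], [-0.0, 0.0, -1.0]]
force: [-0.6, -0.1, -0.7]
grip_width: 0.269
```

Call:
{"fn": "play_rows", "kwargs": {"targets": [[1, 0, 0, 0.7, 0], [1, 0, 0, 0.7, 0], [1, 0, 0, 0.6, 0], [1, 0, 0, 0, 0], [1, 0, 0, 0, 0], [5, 0, 0, 0, 0], [5, 0, 0, 0, 0], [5, 0, 0, 0, 0]]}}

```text
clock: 21.7
position: [0.6188, 0.0543, 0.0696]
eef_rot: [[0.979, -0.206, 0.001], [-0.206, -0.979, 0.0], [0.0, -0.0, -1.0]]
force: [0.1, 1.1, 0.6]
grip_width: 0.588
```

Call:
{"fn": "play_rows", "kwargs": {"targets": [[5, 0, 0, -2, 0], [8.5, 0, 0, -4, 0], [8.5, 0, 0, -4, 0], [8.5, 0, 0, -4, 0], [8.5, -4, 0, 0, 0], [8.5, -4, 0, 0, 0], [8.5, -4, 0, 0, 0], [8.5, -4, 0, 0, 0], [8.5, 0, 0, 0, 0]]}}

```text
clock: 22.6
position: [0.4558, 0.0888, 0.2082]
eef_rot: [[0.979, -0.202, -0.007], [-0.202, -0.979, 0.003], [-0.008, -0.001, -1.0]]
force: [0.7, 0.8, 0.3]
grip_width: 1.0
```

```bash
python3 pl.py; python3 v.py f3.png .6 .12 .06 60; cat > lug.py <<'E'
import sys
from h import *
# lug-pair pose in top cam: guess centre x,y, y-axis yaw, lug mid z
def dark(c,u,v,r=4):
    G=cv2.cvtColor(c['img'],cv2.COLOR_RGB2GRAY).astype(float);x,y=int(round(u)),int(round(v))
    for _ in range(3):
        w=G[y-r:y+r+1,x-r:x+r+1];m=np.median(np.r_[w[0],w[-1],w[:,0],w[:,-1]]);yy,xx=np.mgrid[-r:r+1,-r:r+1]
        W=np.clip(m-25-w,0,None)*(xx**2+yy**2<=r*r+1);cu,cv=x+(W*xx).sum()/W.sum(),y+(W*yy).sum()/W.sum();x,y=int(round(cu)),int(round(cv))
    return cu,cv
for cam in ('top','scene'):
  p=shot(cam)
  for a in sys.argv[1:]:
    x,y,w,z=map(float,a.split(','));w=np.radians(w);A=[]
    for s in(1,-1): A.append(atz(p,*dark(p,*proj(p,[x+s*.04*np.cos(w),y+s*.04*np.sin(w),z])),z))
    A=np.array(A);d=A[0]-A[1];print(cam,a,A.mean(0)[:2].round(4),'sep',np.linalg.norm(d).round(4),'yaw',np.degrees(np.arctan2(d[1],d[0])).round(1))
E
python3 lug.py .566,.256,106.1,.0935
```

```text
now [45.58  8.88 20.82] yaw -11.65 w 1.0 F [0.7 0.8 0.3] t 22.6 q7 -19.0 tilt [-0.0073  0.0028]lug.py:8: RuntimeWarning: invalid value encountered in scalar divide
  W=np.clip(m-25-w,0,None)*(xx**2+yy**2<=r*r+1);cu,cv=x+(W*xx).sum()/W.sum(),y+(W*yy).sum()/W.sum();x,y=int(round(cu)),int(round(cv))
Traceback (most recent call last):
  File "lug.py", line 14, in <module>
    for s in(1,-1): A.append(atz(p,*dark(p,*proj(p,[x+s*.04*np.cos(w),y+s*.04*np.sin(w),z])),z))
                                    ~~~~^^^^^^^^^^^^^^^^^^^^^^^^^^^^^^^^^^^^^^^^^^^^^^^^^^^^
  File "lug.py", line 8, in dark
    W=np.clip(m-25-w,0,None)*(xx**2+yy**2<=r*r+1);cu,cv=x+(W*xx).sum()/W.sum(),y+(W*yy).sum()/W.sum();x,y=int(round(cu)),int(round(cv))
                                                                                                              ~~~~~^^^^
ValueError: cannot convert float NaN to integer
```

View pics/f3.png

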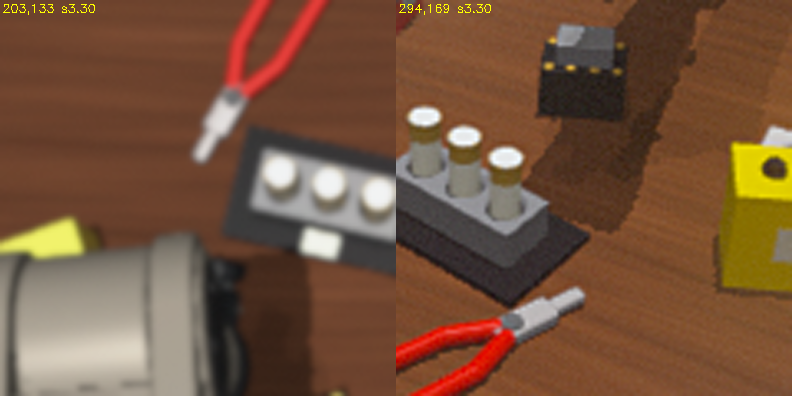

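All three fuses are seated equally deep. The arm hides the cover in the top view, so check it with the scene camera only.

The cover has been knocked (lug now at scene px ~(408,220), was (398,227)). Write a general lug finder seeded by find_in.

Call:
{"fn": "play_rows", "kwargs": {"targets": [[8.5, 0, 4, -1, 0], [8.5, 0, 4, -1, 0], [8.5, 0, 4, -1, 0], [8.5, 0, 4, 0, 0], [8.5, 0, 4, 0, 0], [8.5, 0, 0, 0, 0]]}}

```text
clock: 23.7
position: [0.4192, -0.1155, 0.24]
eef_rot: [[0.976, -0.218, 0.001], [-0.218, -0.976, -0.003], [0.001, 0.003, -1.0]]
force: [-0.1, 0.9, -0.1]
grip_width: 0.992
```

```bash
python3 lug2.py cover,.0935; python3 pl.py
```

```text
top cover conf 0.6 at [0.522 0.265 0.085] blobs [[0.5388, 0.2297], [0.5094, 0.3036]]
   PAIR [0.5241 0.2667] sep 0.0795 yaw 111.7
scene cover conf 0.69 at [0.545 0.272 0.073] blobs [[0.5418, 0.2323], [0.5123, 0.306]]
   PAIR [0.527  0.2692] sep 0.0794 yaw 111.8
now [ 42.12 -10.72  23.91] yaw -11.78 w 0.993 F [ 0.4  1.5 -0.3] t 23.9 q7 4.0 tilt [-0.0002  0.0005]
```

Cover now at about (0.5256,0.268), x-axis yaw 21.7°, close to the test block; a high grasp keeps the fingertips above it.

```bash
python3 pl.py 52.56,26.8,18,21.7 52.56,26.8,6.3,21.7
```

```text
now [ 42.12 -10.72  23.91] yaw -11.78 w 0.993 F [ 0.4  1.5 -0.3] t 23.9 q7 4.0 tilt [-0.0002  0.0005]
52.56,26.8,18,21.7 turn -33.5 tx 23.57 ty -31.00 tz 5.91
52.56,26.8,6.3,21.7 turn 0.0 tx 0.00 ty 0.00 tz 11.70
```

Call:
{"fn": "play_rows", "kwargs": {"targets": [[8.5, 0, 0, 0, -8.4], [8.5, 0, 0, 0, -8.4], [8.5, 0, 0, 0, -8.4], [8.5, 0, 0, 0, -8.3], [8.5, 2.36, -3.1, 0, 0], [8.5, 2.36, -3.1, 0, 0], [8.5, 2.36, -3.1, 0, 0], [8.5, 2.36, -3.1, 0, 0], [8.5, 2.36, -3.1, 0, 0], [8.5, 2.36, -3.1, 0, 0]]}}

```text
clock: 24.9
position: [0.4837, 0.1204, 0.239]
eef_rot: [[0.928, 0.372, -0.001], [0.372, -0.928, 0.0], [-0.0, -0.001, -1.0]]
force: [1.1, 0.2, 0.9]
grip_width: 0.999
```

Call:
{"fn": "play_rows", "kwargs": {"targets": [[8.5, 2.36, -3.1, 1, 0], [8.5, 2.36, -3.1, 1, 0], [8.5, 2.36, -3.1, 1, 0], [8.5, 2.36, -3.1, 1, 0], [8.5, 0, 0, 2, 0], [8.5, 0, 0, 2, 0], [8.5, 0, 0, 0, 0], [8.5, 0, 0, 0, 0]]}}

```text
clock: 25.7
position: [0.5252, 0.2679, 0.1589]
eef_rot: [[0.929, 0.37, -0.001], [0.37, -0.929, -0.0], [-0.001, -0.0, -1.0]]
force: [0.1, -1.9, -0.1]
grip_width: 0.994
```

```bash
python3 pl.py 52.56,26.8,6.3,21.7
```

```text
now [52.52 26.79 15.89] yaw 21.73 w 0.994 F [ 0.1 -1.9 -0.1] t 25.7 q7 2.0 tilt [-0.0014 -0.0002]
52.56,26.8,6.3,21.7 turn 0.0 tx 0.04 ty 0.00 tz 9.59
```

Call:
{"fn": "play_rows", "kwargs": {"targets": [[8.5, 0, 0, 2, 0], [8.5, 0, 0, 2, 0], [8.5, 0, 0, 2, 0], [8.5, 0, 0, 2, 0], [8.5, 0, 0, 1.5, 0], [8.5, 0, 0, 0, 0], [4, 0, 0, 0, 0], [4, 0, 0, 0, 0], [4, 0, 0, 0, 0], [4, 0, 0, 0, 0]], "force": 50}}

```text
clock: 26.7
position: [0.5272, 0.2673, 0.0664]
eef_rot: [[0.93, 0.368, 0.003], [0.368, -0.93, 0.002], [0.003, -0.001, -1.0]]
force: [-0.7, -0.7, 5.3]
grip_width: 0.719
```

```bash
python3 pl.py; CAMS=scene python3 lug2.py cover,.0935
```

```text
now [52.72 26.73  6.64] yaw 21.62 w 0.719 F [-0.7 -0.7  5.3] t 26.7 q7 4.0 tilt [0.0028 0.0019]
scene cover conf 0.83 at [0.546 0.268 0.061] blobs [[0.5152, 0.3072]]
```

Call:
{"fn": "play_rows", "kwargs": {"targets": [[4, 0, 0, 0, 0], [4, 0, 0, -1, 0], [4, 0, 0, -2, 0], [4, 0, 0, -3, 0], [4, 0, 0, -3, 0], [4, 0, 0, -3, 0], [4, 0, 0, 0, 0], [4, 0, 0, 0, 0]]}}

```text
clock: 27.6
position: [0.526, 0.2666, 0.1845]
eef_rot: [[0.93, 0.368, 0.001], [0.368, -0.93, 0.0], [0.001, -0.0, -1.0]]
force: [-1.0, -0.1, -2.9]
grip_width: 0.718
```

Call:
{"fn": "play_rows", "kwargs": {"targets": [[4, 0, 0, 0, 8.4], [4, 0, 0, 0, 8.4], [4, 0, 0, 0, 8.3], [4, 0, 0, 0, 8.3], [4, 0, 0, 0, 0], [4, 0, 0, 0, 0]]}}

```text
clock: 28.2
position: [0.5249, 0.2663, 0.1826]
eef_rot: [[0.98, -0.201, -0.003], [-0.201, -0.98, -0.002], [-0.002, 0.002, -1.0]]
force: [-0.6, -1.2, -2.8]
grip_width: 0.719
```

```bash
python3 pl.py 61.08,1.51,18.5,-11.7
```

```text
now [52.49 26.63 18.26] yaw -11.61 w 0.719 F [-0.6 -1.2 -2.8] t 28.2 q7 -29.0 tilt [-0.0029 -0.0018]
61.08,1.51,18.5,-11.7 turn 0.1 tx 13.50 ty 22.86 tz -0.24
```

Call:
{"fn": "play_rows", "kwargs": {"targets": [[4, 1.69, 2.86, 0, 0.1], [4, 1.69, 2.86, 0, 0], [4, 1.69, 2.86, 0, 0], [4, 1.69, 2.86, 0, 0], [4, 1.69, 2.86, 0, 0], [4, 1.69, 2.86, 0, 0], [4, 1.68, 2.85, 0, 0], [4, 1.68, 2.85, 0, 0], [4, 0, 0, 0, 0], [4, 0, 0, 0, 0]]}}

```text
clock: 29.2
position: [0.6108, 0.0137, 0.1836]
eef_rot: [[0.978, -0.207, -0.001], [-0.207, -0.978, -0.0], [-0.001, 0.0, -1.0]]
force: [0.5, 0.4, -2.3]
grip_width: 0.72
```

```bash
python3 pl.py 61.08,1.51,18.5,-11.7;  python3 v.py f4.png .61 .015 .12 36;
```

```text
now [61.08  1.37 18.36] yaw -11.96 w 0.72 F [ 0.5  0.4 -2.3] t 29.2 q7 -2.0 tilt [-0.0013 -0.    ]
61.08,1.51,18.5,-11.7 turn -0.3 tx -0.02 ty -0.14 tz -0.14
```

View pics/f4.png

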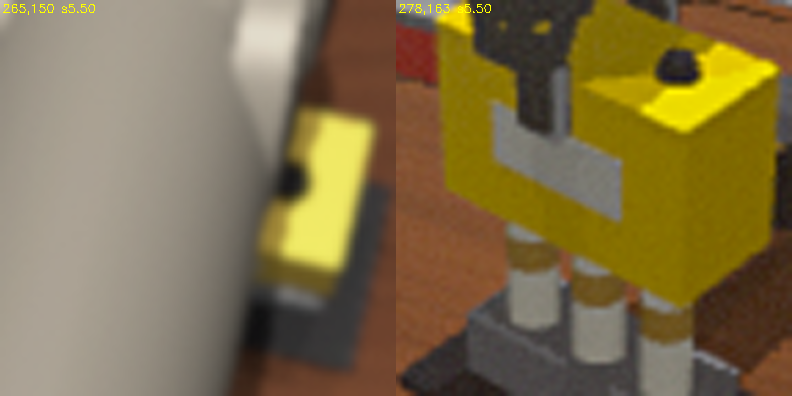

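The cover is held level above the three fuses; the visible lug is at scene tile (284,68), with near corners at (288,130) top and (288,305) bottom.

```bash
cat > n.py <<'E'
from h import *
Z=np.load('last_scene.npz');c=dict(K=Z['K'],pose=Z['pose']);w=np.radians(78.1);ey=np.array([np.cos(w),np.sin(w)]);ex=np.array([ey[1],-ey[0]])
zb=.1836-.0645
for n,x,y,z,lx,ly in[('lug',284,68,zb+.0935,0,.04),('topnear',288,130,zb+.088,.031,.068),('topright',381,70,zb+.088,-.031,.068),('botnear',288,305,zb,.031,.068),('botleft',46,188,zb,.031,-.068)]:
    print(n,(atz(c,(x+.5)/Z['s']-.5+Z['off'][0],(y+.5)/Z['s']-.5+Z['off'][1],z)[:2]-lx*ex-ly*ey).round(4))
E
python3 n.py
```

```text
lug [0.6179 0.0224]
topnear [0.614  0.0197]
topright [0.6169 0.0199]
botnear [0.6108 0.0203]
botleft [0.615  0.0199]
```

```bash
sed -i 's/last_scene/last_top/; s/-.0645/-.0664/; s/^for n,x.*/for n,x,y,z,lx,ly in[("far",377,122,zb+.088,.031,-.068),("near",342,272,zb+.088,-.031,-.068),("lug",291,181,zb+.0935,0,-.04)]:/' n.py; python3 n.py; python3 m.py 201,233,.09
```

```text
far [0.6143 0.0137]
near [0.6108 0.0147]
lug [0.6117 0.0157]
201,233,.09 [0.593  0.0051 0.09  ]
```

Call:
{"fn": "play_rows", "kwargs": {"targets": [[4, 0, 0.1, 1, -0.2], [4, 0, 0, 1.5, 0], [4, 0, 0, 1.5, 0], [4, 0, 0, 1.5, 0], [4, 0, 0, 1, 0], [4, 0, 0, 0, 0], [4, 0, 0, 0.7, 0], [4, 0, 0, 0.6, 0], [4, 0, 0, 0, 0]]}}

```text
clock: 30.2
position: [0.6104, 0.0143, 0.1057]
eef_rot: [[0.979, -0.202, -0.001], [-0.202, -0.979, -0.0], [-0.001, 0.0, -1.0]]
force: [-0.2, -0.3, -1.9]
grip_width: 0.718
```

Call:
{"fn": "play_rows", "kwargs": {"targets": [[4, 0, 0, 0.5, 0], [4, 0, 0, 0.5, 0], [4, 0, 0, 0, 0]]}}

```text
clock: 30.5
position: [0.6102, 0.0143, 0.0954]
eef_rot: [[0.979, -0.203, -0.002], [-0.203, -0.979, 0.0], [-0.002, 0.0, -1.0]]
force: [-0.1, -0.2, -3.1]
grip_width: 0.715
```

Over the block. Lower to the plate.

Call:
{"fn": "play_rows", "kwargs": {"targets": [[4, 0, 0, 0.6, 0], [4, 0, 0, 0.6, 0], [4, 0, 0, 0.6, 0], [4, 0, 0, 0.4, 0], [4, 0, 0, 0, 0], [4, 0, 0, 0, 0]]}}

```text
clock: 31.1
position: [0.6109, 0.0141, 0.0744]
eef_rot: [[0.979, -0.203, -0.0], [-0.203, -0.979, 0.0], [-0.0, -0.0, -1.0]]
force: [-2.0, -0.2, -0.2]
grip_width: 0.718
```

Call:
{"fn": "play_rows", "kwargs": {"targets": [[4, 0, 0, 0.2, 0], [4, 0, 0, 0, 0], [8.5, 0, 0, 0, 0], [8.5, 0, 0, 0, 0], [8.5, 0, 0, 0, 0], [8.5, 0, 0, 0, 0], [8.5, 0, 0, -1, 0], [8.5, 0, 0, -3, 0], [8.5, 0, 0, -4, 0], [8.5, 0, 0, -4, 0]]}}

```text
clock: 32.1
position: [0.6106, 0.0141, 0.1939]
eef_rot: [[0.979, -0.203, -0.0], [-0.203, -0.979, -0.0], [-0.0, 0.0, -1.0]]
force: [0.2, 0.1, -0.8]
grip_width: 0.992
```

Call:
{"fn": "play_rows", "kwargs": {"targets": [[8.5, -4, 0, -1, 0], [8.5, -4, 0, 0, 0], [8.5, -4, 0, 0, 0], [8.5, -4, 0, 0, 0], [8.5, 0, -3.5, 0, 0], [8.5, 0, -3.5, 0, 0], [8.5, 0, -3.5, 0, 0], [8.5, 0, -3.5, 0, 0], [8.5, 0, -3, 0, 0], [8.5, 0, 0, 0, 0]]}}

```text
clock: 33.1
position: [0.4884, 0.2193, 0.2026]
eef_rot: [[0.981, -0.194, 0.001], [-0.194, -0.981, 0.003], [0.0, -0.003, -1.0]]
force: [-1.7, -0.6, -0.4]
grip_width: 0.996
```

```bash
CAMS=scene python3 lug2.py cover,.1015;python3 lug2.py box_blue,.0505 box_green,.0505 box_red,.0505; python3 v.py f5.png .61 .015 .06 36; python3 pl.py
```

```text
scene cover conf 0.9 at [0.635 0.03  0.082] blobs [[0.6078, -0.0197], [0.6236, 0.058]]
   PAIR [0.6157 0.0192] sep 0.0792 yaw 78.4
top box_blue conf 0.79 at [ 0.598 -0.284  0.05 ] blobs [[0.6117, -0.322], [0.5835, -0.2474]]
   PAIR [ 0.5976 -0.2847] sep 0.0797 yaw 110.7
top box_green conf 0.79 at [ 0.467 -0.445  0.046] blobs [[0.4847, -0.4149], [0.4569, -0.4893]]
   PAIR [ 0.4708 -0.4521] sep 0.0794 yaw 69.6
top box_red conf 0.78 at [ 0.368 -0.252  0.045] blobs [[0.373, -0.2908], [0.3677, -0.2114]]
   PAIR [ 0.3703 -0.2511] sep 0.0796 yaw 93.8
scene box_blue conf 0.94 at [ 0.609 -0.273  0.047] blobs [[0.615, -0.3189], [0.5866, -0.2448]]
   PAIR [ 0.6008 -0.2819] sep 0.0793 yaw 111.0
scene box_green conf 0.63 at [ 0.486 -0.427  0.05 ] blobs [[0.615, -0.3189], [0.5866, -0.2448]]
   PAIR [ 0.6008 -0.2819] sep 0.0793 yaw 111.0
scene box_red conf 0.75 at [ 0.39  -0.241  0.044] blobs []
now [48.87 21.28 20.24] yaw -11.72 w 0.994 F [-0.1  0.8 -1.3] t 33.7 q7 -28.0 tilt [0.     0.0002]
```

View pics/f5.png

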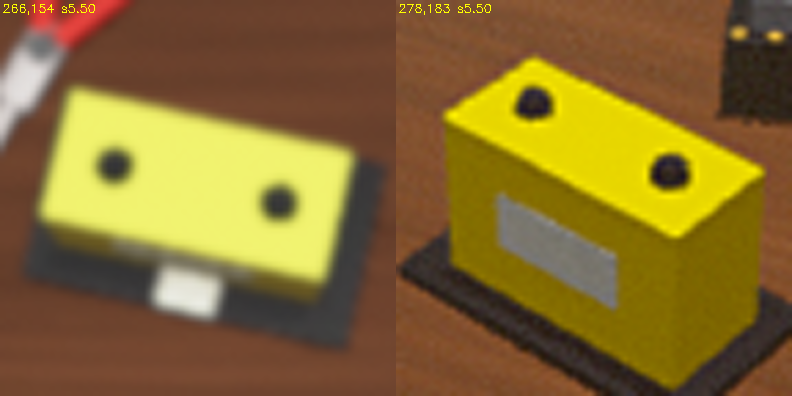

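The cover sits flat on the plate, level, lugs at top tile (115,165) and (279,203).

```bash
sed 's/last_scene/last_top/' m.py > mt.py; python3 mt.py 115,165,.1025 279,203,.1025 115,165,.1055 279,203,.1055
```

```text
115,165,.1025 [0.6199 0.0549 0.1025]
279,203,.1025 [ 0.6035 -0.0226  0.1025]
115,165,.1055 [0.6193 0.0546 0.1055]
279,203,.1055 [ 0.603  -0.0226  0.1055]
```

Cover seated (top-camera centre ≈(0.6117,0.0161), within play). Now box_blue.

```bash
python3 pl.py 59.92,-28.33,18,20.8 59.92,-28.33,2,20.8 59.92,-28.33,18,20.8 61.2,1.6,18,-11.7 61.2,1.6,13,-11.7
```

```text
now [48.87 21.28 20.24] yaw -11.72 w 0.994 F [-0.1  0.8 -1.3] t 33.7 q7 -28.0 tilt [0.     0.0002]
59.92,-28.33,18,20.8 turn -32.5 tx -7.28 ty 50.30 tz 2.24
59.92,-28.33,2,20.8 turn 0.0 tx 0.00 ty 0.00 tz 16.00
59.92,-28.33,18,20.8 turn 0.0 tx 0.00 ty 0.00 tz -16.00
61.2,1.6,18,-11.7 turn 32.5 tx -4.82 ty -29.57 tz -0.00
61.2,1.6,13,-11.7 turn 0.0 tx 0.00 ty -0.00 tz 5.00
```

Call:
{"fn": "play_rows", "kwargs": {"targets": [[8.5, 0, 0, 0, -8.1], [8.5, 0, 0, 0, -8.1], [8.5, 0, 0, 0, -8.1], [8.5, 0, 0, 0, -8.2], [8.5, -0.52, 3.59, 0, 0], [8.5, -0.52, 3.59, 0, 0], [8.5, -0.52, 3.59, 0, 0], [8.5, -0.52, 3.59, 0, 0], [8.5, -0.52, 3.59, 0, 0], [8.5, -0.52, 3.59, 0, 0]]}}

```text
clock: 34.7
position: [0.5362, -0.0008, 0.2024]
eef_rot: [[0.935, 0.355, 0.0], [0.355, -0.935, 0.0], [0.0, -0.0, -1.0]]
force: [1.0, -0.4, -0.0]
grip_width: 0.994
```

Call:
{"fn": "play_rows", "kwargs": {"targets": [[8.5, -0.52, 3.59, 0, 0], [8.5, -0.52, 3.59, 0, 0], [8.5, -0.52, 3.59, 0, 0], [8.5, -0.52, 3.59, 0, 0], [8.5, -0.52, 3.59, 0, 0], [8.5, -0.52, 3.59, 0, 0], [8.5, -0.52, 3.59, 0, 0], [8.5, -0.52, 3.59, 2, 0], [8.5, 0, 0, 3, 0], [8.5, 0, 0, 3, 0]]}}

```text
clock: 35.7
position: [0.5988, -0.2853, 0.1216]
eef_rot: [[0.936, 0.352, 0.001], [0.352, -0.936, -0.002], [0.0, 0.002, -1.0]]
force: [0.6, 0.7, -1.8]
grip_width: 0.992
```

```bash
python3 pl.py 59.92,-28.33,2,20.8
```

```text
now [ 59.88 -28.53  12.16] yaw 20.62 w 0.992 F [ 0.6  0.7 -1.8] t 35.7 q7 59.0 tilt [ 0.0007 -0.0017]
59.92,-28.33,2,20.8 turn -0.2 tx 0.10 ty -0.17 tz 10.16
```

Call:
{"fn": "play_rows", "kwargs": {"targets": [[8.5, 0.05, -0.15, 2, -0.2], [8.5, 0, 0, 2, 0], [8.5, 0, 0, 2, 0], [8.5, 0, 0, 2, 0], [8.5, 0, 0, 1.7, 0], [8.5, 0, 0, 0, 0], [4, 0, 0, 0, 0], [4, 0, 0, 0, 0], [4, 0, 0, 0, 0], [4, 0, 0, 0, 0]], "force": 60}}

```text
clock: 36.7
position: [0.6, -0.282, 0.027]
eef_rot: [[0.934, 0.358, 0.003], [0.358, -0.934, -0.002], [0.002, 0.003, -1.0]]
force: [-0.3, -0.1, 3.6]
grip_width: 0.714
```

Call:
{"fn": "play_rows", "kwargs": {"targets": [[4, 0, 0, 0, 0], [4, 0, 0, -1, 0], [4, 0, 0, -2, 0], [4, 0, 0, -3, 0], [4, 0, 0, -4, 0], [4, 0, 0, -4, 0], [4, 0, 0, 0, 0], [4, 0, 0, 0, 0]]}}

```text
clock: 37.5
position: [0.5994, -0.2807, 0.1661]
eef_rot: [[0.933, 0.359, 0.001], [0.359, -0.933, 0.0], [0.001, 0.0, -1.0]]
force: [-0.6, -0.0, -3.4]
grip_width: 0.716
```

```bash
python3 pl.py 61.2,1.6,17,-11.7
```

```text
now [ 59.94 -28.07  16.61] yaw 21.03 w 0.716 F [-0.6 -0.  -3.4] t 37.5 q7 58.0 tilt [0.0014 0.0003]
61.2,1.6,17,-11.7 turn 32.7 tx -4.78 ty -29.31 tz -0.39
```

Call:
{"fn": "play_rows", "kwargs": {"targets": [[4, 0, 0, 0, 8.2], [4, 0, 0, 0, 8.2], [4, 0, 0, 0, 8.2], [4, 0, 0, 0, 8.1], [4, -0.8, -4, 0, 0], [4, -0.8, -4, 0, 0], [4, -0.8, -4, 0, 0], [4, -0.8, -4, 0, 0], [4, -0.8, -4, 0, 0], [4, -0.8, -4, 0, 0]]}}

```text
clock: 38.5
position: [0.5986, -0.0337, 0.1625]
eef_rot: [[0.979, -0.202, -0.006], [-0.202, -0.979, 0.001], [-0.006, 0.0, -1.0]]
force: [0.6, -0.1, -2.4]
grip_width: 0.715
```

Call:
{"fn": "play_rows", "kwargs": {"targets": [[4, 0, -2.7, 0, 0], [4, 0, -2.7, 0, 0], [4, 0, 0, 0, 0], [4, 0, 0, 0, 0]]}}

```text
clock: 38.9
position: [0.61, 0.018, 0.1628]
eef_rot: [[0.98, -0.2, -0.005], [-0.2, -0.98, -0.0], [-0.005, 0.001, -1.0]]
force: [-0.8, -1.4, -2.1]
grip_width: 0.715
```

```bash
python3 pl.py 61.22,1.68,15,-11.7; python3 v.py f6.png .61 .015 .13 36
```

```text
now [61.    1.8  16.28] yaw -11.54 w 0.715 F [-0.8 -1.4 -2.1] t 38.9 q7 1.0 tilt [-0.0051 -0.0003]
61.22,1.68,15,-11.7 turn 0.2 tx 0.24 ty 0.08 tz 1.28
```

View pics/f6.png

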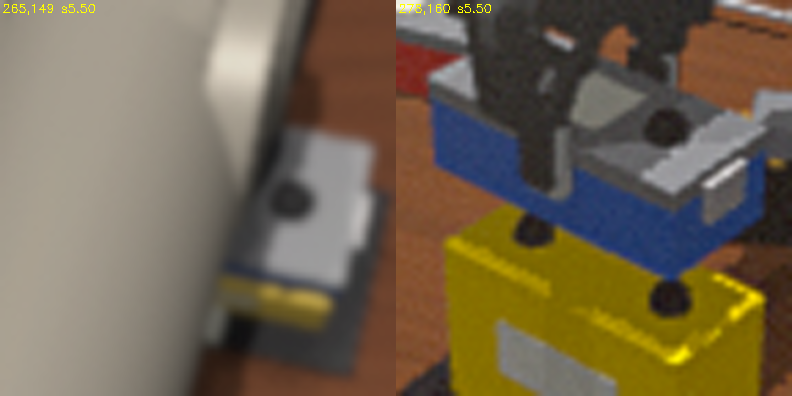

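Blue box hangs level over the cover, aligned; lugs under recesses. Lower.

Call:
{"fn": "play_rows", "kwargs": {"targets": [[4, 0.12, 0.08, 1, 0.2], [4, 0, 0, 1, 0], [4, 0, 0, 0.5, 0], [4, 0, 0, 0, 0], [4, 0, 0, 0, 0]]}}

```text
clock: 39.5
position: [0.6126, 0.0155, 0.1401]
eef_rot: [[0.979, -0.206, -0.0], [-0.206, -0.979, -0.0], [-0.0, 0.0, -1.0]]
force: [0.2, 0.8, -2.8]
grip_width: 0.712
```

Call:
{"fn": "play_rows", "kwargs": {"targets": [[4, 0, 0, 0.4, 0], [4, 0, 0, 0.4, 0], [4, 0, 0, 0, 0]]}}

```text
clock: 39.8
position: [0.6122, 0.0158, 0.1316]
eef_rot: [[0.979, -0.206, -0.001], [-0.206, -0.979, 0.0], [-0.001, 0.0, -1.0]]
force: [0.2, 0.1, -2.2]
grip_width: 0.713
```

Call:
{"fn": "play_rows", "kwargs": {"targets": [[4, 0, 0, 0.3, 0], [4, 0, 0, 0.3, 0], [4, 0, 0, 0, 0], [4, 0, 0, 0, 0]]}}

```text
clock: 40.2
position: [0.6128, 0.0163, 0.1262]
eef_rot: [[0.979, -0.205, 0.0], [-0.205, -0.979, 0.001], [-0.0, -0.001, -1.0]]
force: [-0.4, 0.9, -2.2]
grip_width: 0.716
```

Call:
{"fn": "play_rows", "kwargs": {"targets": [[4, 0, 0, 0.3, 0], [4, 0, 0, 0.2, 0], [4, 0, 0, 0, 0], [4, 0, 0, 0, 0]]}}

```text
clock: 40.6
position: [0.6134, 0.017, 0.1229]
eef_rot: [[0.979, -0.205, 0.002], [-0.205, -0.979, 0.002], [0.001, -0.002, -1.0]]
force: [-1.0, 3.8, 5.3]
grip_width: 0.717
```

Call:
{"fn": "play_rows", "kwargs": {"targets": [[4, 0, 0, 0.2, 0], [4, 0, 0, 0.1, 0], [4, 0, 0, 0, 0], [4, 0, 0, 0, 0]]}}

```text
clock: 41.0
position: [0.6135, 0.017, 0.1228]
eef_rot: [[0.979, -0.205, 0.003], [-0.205, -0.979, 0.003], [0.002, -0.004, -1.0]]
force: [-4.6, 5.3, 17.4]
grip_width: 0.719
```

Stops hard at z consistent with seated (0.096). Release and check.

Call:
{"fn": "play_rows", "kwargs": {"targets": [[4, 0, 0, -0.2, 0], [8.5, 0, 0, 0, 0], [8.5, 0, 0, 0, 0], [8.5, 0, 0, 0, 0], [8.5, 0, 0, 0, 0], [8.5, 0, 0, -2, 0], [8.5, 0, 0, -4, 0], [8.5, 0, 0, -4, 0], [8.5, 0, 0, -2, 0], [8.5, 0, 0, 0, 0]]}}

```text
clock: 42.0
position: [0.6149, 0.0146, 0.2442]
eef_rot: [[0.978, -0.206, 0.008], [-0.206, -0.978, -0.0], [0.008, -0.001, -1.0]]
force: [0.3, -0.3, 0.3]
grip_width: 0.994
```

Call:
{"fn": "play_rows", "kwargs": {"targets": [[8.5, -4, 0, 0, 0], [8.5, -4, 0, 0, 0], [8.5, -4, 0, 0, 0], [8.5, -4, 0, 0, 0], [8.5, 0, -4, 0, 0], [8.5, 0, -4, 0, 0], [8.5, 0, -4, 0, 0], [8.5, 0, -4, 0, 0], [8.5, 0, -3, 0, 0], [8.5, 0, 0, 0, 0]]}}

```text
clock: 43.0
position: [0.4937, 0.2406, 0.2377]
eef_rot: [[0.98, -0.197, -0.003], [-0.197, -0.98, 0.0], [-0.003, 0.0, -1.0]]
force: [-0.4, 0.9, 0.5]
grip_width: 0.998
```

```bash
python3 lug2.py box_green,.0505 box_red,.0505 box_blue,.1465; python3 v.py f7.png .61 .015 .09 38; python3 pl.py
```

```text
top box_green conf 0.68 at [ 0.465 -0.446  0.044] blobs [[0.4847, -0.4149], [0.457, -0.4893]]
   PAIR [ 0.4708 -0.4521] sep 0.0794 yaw 69.6
top box_red conf 0.68 at [ 0.37  -0.251  0.042] blobs [[0.373, -0.2908], [0.3677, -0.2114]]
   PAIR [ 0.3703 -0.2511] sep 0.0796 yaw 93.8
top box_blue conf 0.74 at [0.609 0.012 0.145] blobs [[0.6215, 0.0527], [0.6051, -0.0251]]
   PAIR [0.6133 0.0138] sep 0.0795 yaw 78.1
scene box_green conf 0.7 at [ 0.488 -0.428  0.045] blobs [[0.4602, -0.4863], [0.4878, -0.4125]]
   PAIR [ 0.474  -0.4494] sep 0.0788 yaw 69.5
scene box_red conf 0.68 at [ 0.392 -0.24   0.045] blobs []
scene box_blue conf 0.72 at [0.627 0.025 0.144] blobs [[0.6091, -0.0224], [0.6254, 0.0555]]
   PAIR [0.6172 0.0166] sep 0.0796 yaw 78.2
now [49.53 23.37 24.05] yaw -11.96 w 0.999 F [-0.1  0.2 -0.1] t 43.5 q7 -28.0 tilt [0.0002 0.0003]
```

View pics/f7.png

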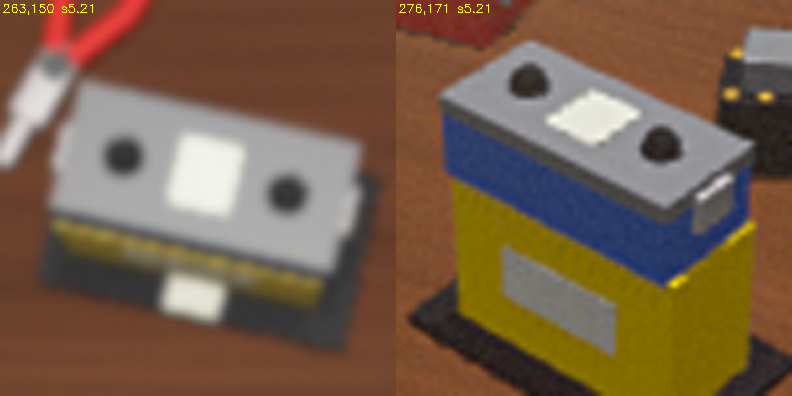

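Blue is flush on the cover. Next box_green (0.4724,−0.4508).

```bash
python3 pl.py 47.24,-45.08,20,-20.4 47.24,-45.08,2.6,-20.4 47.24,-45.08,23,-20.4 61.4,1.58,23,-11.8
```

```text
now [49.53 23.37 24.05] yaw -11.96 w 0.999 F [-0.1  0.2 -0.1] t 43.5 q7 -28.0 tilt [0.0002 0.0003]
47.24,-45.08,20,-20.4 turn 8.4 tx 21.71 ty 64.96 tz 4.05
47.24,-45.08,2.6,-20.4 turn 0.0 tx 0.00 ty -0.00 tz 17.40
47.24,-45.08,23,-20.4 turn 0.0 tx 0.00 ty -0.00 tz -20.40
61.4,1.58,23,-11.8 turn -8.6 tx 4.32 ty -48.57 tz -0.00
```

Call:
{"fn": "play_rows", "kwargs": {"targets": [[8.5, 0, 0, 0, 8.4], [8.5, 1.2, 3.6, 0, 0], [8.5, 1.2, 3.6, 0, 0], [8.5, 1.2, 3.6, 0, 0], [8.5, 1.2, 3.6, 0, 0], [8.5, 1.2, 3.6, 0, 0], [8.5, 1.2, 3.6, 0, 0], [8.5, 1.2, 3.6, 0, 0], [8.5, 1.2, 3.6, 0, 0], [8.5, 1.2, 3.6, 0, 0]]}}

```text
clock: 44.5
position: [0.4839, -0.1084, 0.2407]
eef_rot: [[0.938, -0.347, 0.001], [-0.347, -0.938, 0.001], [0.001, -0.001, -1.0]]
force: [0.7, 0.0, 0.2]
grip_width: 0.997
```

Call:
{"fn": "play_rows", "kwargs": {"targets": [[8.5, 1.2, 3.6, 0, 0], [8.5, 1.2, 3.6, 0, 0], [8.5, 1.2, 3.6, 0, 0], [8.5, 1.2, 3.6, 0, 0], [8.5, 1.2, 3.6, 0, 0], [8.5, 1.2, 3.6, 1, 0], [8.5, 1.2, 3.6, 2, 0], [8.5, 1.2, 3.6, 3, 0], [8.5, 0, 0, 3, 0], [8.5, 0, 0, 0, 0]]}}

```text
clock: 45.5
position: [0.4713, -0.4091, 0.1456]
eef_rot: [[0.937, -0.35, -0.007], [-0.35, -0.937, 0.006], [-0.009, -0.003, -1.0]]
force: [0.3, 1.7, -0.3]
grip_width: 0.997
```

```bash
python3 pl.py 47.24,-45.08,2.4,-20.4; CAMS=scene python3 lug2.py box_green,.0505
```

```text
now [ 47.13 -40.91  14.56] yaw -20.48 w 0.997 F [ 0.3  1.7 -0.3] t 45.5 q7 39.0 tilt [-0.0072  0.0064]
47.24,-45.08,2.4,-20.4 turn -0.1 tx 1.55 ty 3.88 tz 12.16
scene box_green conf 0.75 at [ 0.489 -0.424  0.047] blobs [[0.398, -0.607], [0.426, -0.5967], [0.4539, -0.5861], [0.4816, -0.5721]]
```

Call:
{"fn": "play_rows", "kwargs": {"targets": [[8.5, 0.5, 1.3, 0, 0], [8.5, 0.5, 1.3, 0, 0], [8.5, 0.3, 1.2, 2, 0], [8.5, 0, 0, 2, 0], [8.5, 0, 0, 0, 0], [8.5, 0, 0, 0, 0], [8.5, 0, 0, 0, 0]]}}

```text
clock: 46.3
position: [0.475, -0.4506, 0.1127]
eef_rot: [[0.939, -0.345, 0.003], [-0.345, -0.939, -0.002], [0.004, 0.001, -1.0]]
force: [-0.4, 0.8, -0.3]
grip_width: 0.996
```

```bash
python3 pl.py 47.24,-45.08,2.4,-20.4
```

```text
now [ 47.5  -45.06  11.27] yaw -20.17 w 0.996 F [-0.4  0.8 -0.3] t 46.3 q7 43.0 tilt [ 0.0031 -0.0023]
47.24,-45.08,2.4,-20.4 turn 0.2 tx -0.24 ty 0.11 tz 8.87
```

Call:
{"fn": "play_rows", "kwargs": {"targets": [[8.5, -0.2, 0.1, 2, 0.2], [8.5, 0, 0, 2, 0], [8.5, 0, 0, 2, 0], [8.5, 0, 0, 2, 0], [8.5, 0, 0, 0.8, 0], [8.5, 0, 0, 0, 0], [4, 0, 0, 0, 0], [4, 0, 0, 0, 0], [4, 0, 0, 0, 0], [4, 0, 0, 0, 0]]}}

```text
clock: 47.3
position: [0.4718, -0.4518, 0.0244]
eef_rot: [[0.937, -0.35, 0.002], [-0.35, -0.937, -0.002], [0.003, 0.001, -1.0]]
force: [-0.9, 0.9, 6.3]
grip_width: 0.713
```

Call:
{"fn": "play_rows", "kwargs": {"targets": [[4, 0, 0, 0, 0], [4, 0, 0, 0, 0], [4, 0, 0, 0, 0]]}}

```text
clock: 47.6
position: [0.4718, -0.4518, 0.0244]
eef_rot: [[0.937, -0.35, 0.002], [-0.35, -0.937, -0.002], [0.002, 0.001, -1.0]]
force: [-0.9, 1.1, 6.4]
grip_width: 0.715
```

Call:
{"fn": "play_rows", "kwargs": {"targets": [[4, 0, 0, -1, 0], [4, 0, 0, -2, 0], [4, 0, 0, -3, 0], [4, 0, 0, -4, 0], [4, 0, 0, -4, 0], [4, 0, 0, -4, 0], [4, 0, 0, -2, -8.6], [4, 0, 0, 0, 0], [4, 0, 0, 0, 0]]}}

```text
clock: 48.5
position: [0.4708, -0.45, 0.2212]
eef_rot: [[0.978, -0.209, -0.001], [-0.209, -0.978, 0.002], [-0.001, -0.002, -1.0]]
force: [-0.3, -0.1, -4.7]
grip_width: 0.714
```

```bash
python3 pl.py 61.4,1.58,22,-11.8
```

```text
now [ 47.08 -45.    22.12] yaw -12.06 w 0.714 F [-0.3 -0.1 -4.7] t 48.5 q7 47.0 tilt [-0.0008  0.002 ]
61.4,1.58,22,-11.8 turn -0.3 tx 4.49 ty -48.52 tz 0.12
```

Call:
{"fn": "play_rows", "kwargs": {"targets": [[4, 0.32, -3.4, 0, -0.3], [4, 0.32, -3.4, 0, 0], [4, 0.32, -3.4, 0, 0], [4, 0.32, -3.4, 0, 0], [4, 0.32, -3.4, 0, 0], [4, 0.32, -3.4, 0, 0], [4, 0.32, -3.4, 0, 0], [4, 0.32, -3.4, 0, 0], [4, 0.32, -3.4, 0, 0], [4, 0.32, -3.4, 0, 0]]}}

```text
clock: 49.5
position: [0.5696, -0.1217, 0.2192]
eef_rot: [[0.979, -0.203, -0.006], [-0.203, -0.979, 0.001], [-0.006, -0.0, -1.0]]
force: [1.2, 0.5, -3.5]
grip_width: 0.714
```

Call:
{"fn": "play_rows", "kwargs": {"targets": [[4, 0.32, -3.4, 0, 0], [4, 0.32, -3.4, 0, 0], [4, 0.32, -3.4, 0, 0], [4, 0.32, -3.4, 0, 0], [4, 0, 0, 0, 0], [4, 0, 0, 0, 0], [4, 0, 0, 0, 0]]}}

```text
clock: 50.2
position: [0.6095, 0.005, 0.2205]
eef_rot: [[0.979, -0.204, -0.004], [-0.204, -0.979, -0.002], [-0.003, 0.002, -1.0]]
force: [-0.0, -1.3, -4.2]
grip_width: 0.718
```

```bash
python3 pl.py 61.38,1.47,18.5,-11.8
```

```text
now [60.95  0.5  22.05] yaw -11.77 w 0.718 F [-0.  -1.3 -4.2] t 50.2 q7 2.0 tilt [-0.0037 -0.0017]
61.38,1.47,18.5,-11.8 turn 0.0 tx 0.22 ty -1.04 tz 3.55
```

Call:
{"fn": "play_rows", "kwargs": {"targets": [[4, 0.15, -1.0, 0, 0], [4, 0, 0, 1.5, 0], [4, 0, 0, 1.0, 0], [4, 0, 0, 0, 0], [4, 0, 0, 0, 0]]}}

```text
clock: 50.7
position: [0.6142, 0.0156, 0.1971]
eef_rot: [[0.979, -0.202, -0.001], [-0.202, -0.979, -0.0], [-0.001, 0.0, -1.0]]
force: [-0.7, 0.7, -3.7]
grip_width: 0.715
```

```bash
python3 pl.py 61.38,1.47,18.5,-11.8; python3 v.py f8.png .61 .015 .16 36
```

```text
now [61.42  1.56 19.71] yaw -11.65 w 0.715 F [-0.7  0.7 -3.7] t 50.7 q7 2.0 tilt [-0.0007 -0.0002]
61.38,1.47,18.5,-11.8 turn 0.1 tx -0.02 ty 0.10 tz 1.21
```

View pics/f8.png

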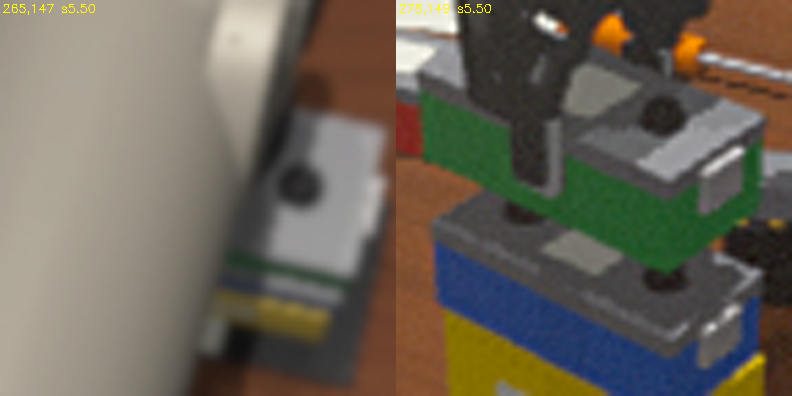

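Green box hangs aligned over the blue one, lugs under it at tile (522,210) and (665,275). Lower.

Call:
{"fn": "play_rows", "kwargs": {"targets": [[4, -0.02, 0.08, 0.8, 0.1], [4, 0, 0, 0.7, 0], [4, 0, 0, 0.5, 0], [4, 0, 0, 0, 0], [4, 0, 0, 0.4, 0], [4, 0, 0, 0, 0]]}}

```text
clock: 51.4
position: [0.6138, 0.0154, 0.1728]
eef_rot: [[0.979, -0.203, -0.001], [-0.203, -0.979, 0.0], [-0.001, 0.0, -1.0]]
force: [-0.2, 0.0, -3.9]
grip_width: 0.712
```

Call:
{"fn": "play_rows", "kwargs": {"targets": [[4, 0, 0, 0.3, 0], [4, 0, 0, 0.2, 0], [4, 0, 0, 0, 0]]}}

```text
clock: 51.7
position: [0.6138, 0.0154, 0.1679]
eef_rot: [[0.979, -0.203, -0.001], [-0.203, -0.979, 0.0], [-0.001, 0.0, -1.0]]
force: [0.1, 0.2, -4.0]
grip_width: 0.716
```

Call:
{"fn": "play_rows", "kwargs": {"targets": [[4, 0, 0, 0.2, 0], [4, 0, 0, 0.2, 0], [4, 0, 0, 0, 0], [4, 0, 0, 0, 0]]}}

```text
clock: 52.1
position: [0.6143, 0.0153, 0.1653]
eef_rot: [[0.979, -0.203, 0.001], [-0.203, -0.979, 0.0], [0.001, -0.0, -1.0]]
force: [-2.2, 0.6, 2.6]
grip_width: 0.716
```

Contact at the expected seated height (0.1654). Nudge, release, retreat.

Call:
{"fn": "play_rows", "kwargs": {"targets": [[4, 0, 0, 0.2, 0], [4, 0, 0, 0, 0], [4, 0, 0, -0.2, 0], [8.5, 0, 0, 0, 0], [8.5, 0, 0, 0, 0], [8.5, 0, 0, 0, 0], [8.5, 0, 0, 0, 0], [8.5, 0, 0, -2, 0], [8.5, 0, 0, -3, 0], [8.5, 0, 0, -4, 0]]}}

```text
clock: 53.1
position: [0.6128, 0.0156, 0.2533]
eef_rot: [[0.979, -0.203, -0.004], [-0.203, -0.979, -0.0], [-0.004, 0.001, -1.0]]
force: [1.1, -0.3, 0.1]
grip_width: 0.994
```

Call:
{"fn": "play_rows", "kwargs": {"targets": [[8.5, -4, 0, 0, 0], [8.5, -4, 0, 0, 0], [8.5, -4, 0, 0, 0], [8.5, -4, 0, 0, 0], [8.5, 0, -4, 0, 0], [8.5, 0, -4, 0, 0], [8.5, 0, -4, 0, 0], [8.5, 0, -4, 0, 0], [8.5, 0, -3, 0, 0], [8.5, 0, 0, 0, 0]]}}

```text
clock: 54.1
position: [0.4951, 0.2403, 0.2532]
eef_rot: [[0.981, -0.194, -0.001], [-0.194, -0.981, 0.002], [-0.001, -0.002, -1.0]]
force: [0.1, 0.1, -0.4]
grip_width: 0.994
```

```bash
python3 lug2.py box_green,.1915 box_red,.0505; python3 v.py f9.png .61 .015 .12 40; python3 pl.py
```

```text
top box_green conf 0.95 at [0.604 0.013 0.186] blobs [[0.6531, 0.0813], [0.6219, 0.0505], [0.6154, 0.0875], [0.6058, -0.0272]]
   PAIR [0.6138 0.0117] sep 0.0794 yaw 78.2
top box_red conf 0.83 at [ 0.368 -0.252  0.045] blobs [[0.373, -0.2908], [0.3677, -0.2114]]
   PAIR [ 0.3703 -0.2511] sep 0.0796 yaw 93.8
scene box_green conf 0.79 at [0.637 0.03  0.185] blobs [[0.4977, -0.0012], [0.5824, -0.0705], [0.6183, -0.0602], [0.6102, -0.0243], [0.6263, 0.0534]]
   PAIR [0.6183 0.0145] sep 0.0793 yaw 78.3
scene box_red conf 0.83 at [ 0.39  -0.259  0.048] blobs []
now [49.6  23.25 25.46] yaw -11.82 w 0.997 F [-0.1  0.1  0.2] t 54.5 q7 -27.0 tilt [0.0003 0.0004]
```

View pics/f9.png

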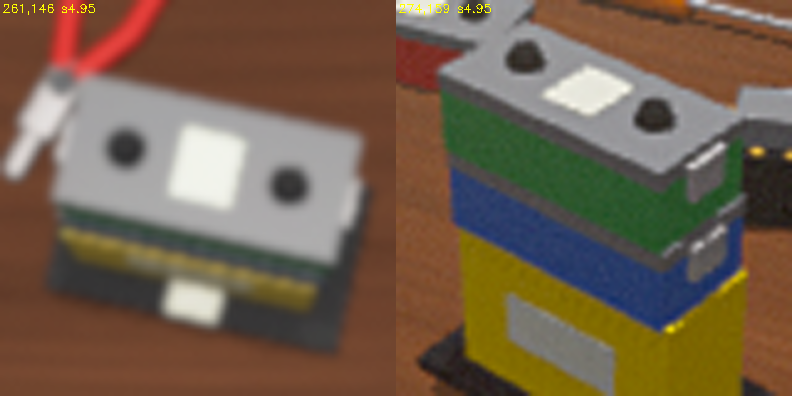

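Green flush on blue. Last: box_red.

```bash
python3 pl.py 37.19,-24.97,20,3.8 37.19,-24.97,2.4,3.8
```

```text
now [49.6  23.25 25.46] yaw -11.82 w 0.997 F [-0.1  0.1  0.2] t 54.5 q7 -27.0 tilt [0.0003 0.0004]
37.19,-24.97,20,3.8 turn -15.6 tx -15.58 ty 47.29 tz 5.46
37.19,-24.97,2.4,3.8 turn 0.0 tx 0.00 ty 0.00 tz 17.60
```

Call:
{"fn": "play_rows", "kwargs": {"targets": [[8.5, 0, 0, 0, -7.8], [8.5, 0, 0, 0, -7.8], [8.5, -1.04, 3.15, 0, 0], [8.5, -1.04, 3.15, 0, 0], [8.5, -1.04, 3.15, 0, 0], [8.5, -1.04, 3.15, 0, 0], [8.5, -1.04, 3.15, 0, 0], [8.5, -1.04, 3.15, 0, 0], [8.5, -1.04, 3.15, 0, 0], [8.5, -1.04, 3.15, 0, 0]]}}

```text
clock: 55.5
position: [0.4293, -0.0251, 0.2545]
eef_rot: [[0.998, 0.067, 0.001], [0.067, -0.998, 0.001], [0.001, -0.001, -1.0]]
force: [-0.1, -0.2, 0.5]
grip_width: 0.994
```

Call:
{"fn": "play_rows", "kwargs": {"targets": [[8.5, -1.04, 3.15, 0, 0], [8.5, -1.04, 3.15, 0, 0], [8.5, -1.04, 3.15, 0, 0], [8.5, -1.04, 3.15, 1, 0], [8.5, -1.04, 3.15, 2, 0], [8.5, -1.04, 3.15, 2, 0], [8.5, -1.04, 3.15, 3, 0], [8.5, 0, 0, 3, 0], [8.5, 0, 0, 0, 0], [8.5, 0, 0, 0, 0]]}}

```text
clock: 56.5
position: [0.3723, -0.2481, 0.1446]
eef_rot: [[0.998, 0.068, -0.0], [0.068, -0.998, 0.001], [-0.0, -0.001, -1.0]]
force: [-0.7, 0.5, 0.7]
grip_width: 0.995
```

```bash
python3 pl.py 37.19,-24.97,2.4,3.8
```

```text
now [ 37.23 -24.81  14.46] yaw 3.88 w 0.995 F [-0.7  0.5  0.7] t 56.5 q7 52.0 tilt [-0.0004  0.0006]
37.19,-24.97,2.4,3.8 turn 0.1 tx -0.05 ty 0.16 tz 12.06
```

Call:
{"fn": "play_rows", "kwargs": {"targets": [[8.5, 0, 0.1, 3, 0], [8.5, 0, 0, 3, 0], [8.5, 0, 0, 2, 0], [8.5, 0, 0, 2, 0], [8.5, 0, 0, 1.5, 0], [8.5, 0, 0, 0.5, 0], [8.5, 0, 0, 0, 0], [4, 0, 0, 0, 0], [4, 0, 0, 0, 0], [4, 0, 0, 0, 0]]}}

```text
clock: 57.5
position: [0.3726, -0.2498, 0.0256]
eef_rot: [[0.998, 0.068, 0.001], [0.068, -0.998, -0.0], [0.001, 0.0, -1.0]]
force: [-3.4, 0.2, 7.1]
grip_width: 0.713
```

Call:
{"fn": "play_rows", "kwargs": {"targets": [[4, 0, 0, 0, 0], [4, 0, 0, 0, 0], [4, 0, 0, 0, 0], [4, 0, 0, 0, 0]]}}

```text
clock: 57.9
position: [0.3726, -0.2498, 0.0256]
eef_rot: [[0.998, 0.068, 0.001], [0.068, -0.998, -0.0], [0.001, 0.0, -1.0]]
force: [-2.8, 0.9, 6.3]
grip_width: 0.715
```

Call:
{"fn": "play_rows", "kwargs": {"targets": [[4, 0, 0, -1, 0], [4, 0, 0, -2, 0], [4, 0, 0, -4, 0], [4, 0, 0, -4, 0], [4, 0, 0, -4, 0], [4, 0, 0, -4, 0], [4, 0, 0, -4, 7.8], [4, 0, 0, 0, 7.8], [4, 0, 0, 0, 0], [4, 0, 0, 0, 0]]}}

```text
clock: 58.9
position: [0.3719, -0.2485, 0.2538]
eef_rot: [[0.98, -0.2, -0.001], [-0.2, -0.98, 0.002], [-0.001, -0.001, -1.0]]
force: [-0.3, 0.1, -3.7]
grip_width: 0.714
```

```bash
python3 pl.py 61.43,1.5,25,-11.8
```

```text
now [ 37.19 -24.85  25.38] yaw -11.53 w 0.714 F [-0.3  0.1 -3.7] t 58.9 q7 30.0 tilt [-0.0009  0.0016]
61.43,1.5,25,-11.8 turn 0.3 tx 18.34 ty -30.75 tz 0.38
```

Call:
{"fn": "play_rows", "kwargs": {"targets": [[4, 1.66, -2.79, 0, 0.3], [4, 1.66, -2.79, 0, 0], [4, 1.66, -2.79, 0, 0], [4, 1.66, -2.79, 0, 0], [4, 1.66, -2.79, 0, 0], [4, 1.66, -2.79, 0, 0], [4, 1.66, -2.79, 0, 0], [4, 1.66, -2.79, 0, 0], [4, 1.66, -2.79, 0, 0], [4, 1.66, -2.79, 0, 0]]}}

```text
clock: 59.9
position: [0.5926, -0.0094, 0.2522]
eef_rot: [[0.979, -0.206, -0.004], [-0.206, -0.979, 0.0], [-0.004, 0.001, -1.0]]
force: [-0.1, 0.4, -2.7]
grip_width: 0.714
```

Call:
{"fn": "play_rows", "kwargs": {"targets": [[4, 1.66, -2.79, 0, 0], [4, 0, 0, 0, 0], [4, 0, 0, 0, 0], [4, 0, 0, 0, 0]]}}

```text
clock: 60.3
position: [0.6137, 0.0117, 0.2532]
eef_rot: [[0.978, -0.209, -0.003], [-0.209, -0.978, -0.001], [-0.002, 0.002, -1.0]]
force: [-0.5, -0.7, -2.3]
grip_width: 0.712
```

```bash
python3 pl.py 61.43,1.5,23.2,-11.8
```

```text
now [61.37  1.17 25.32] yaw -12.06 w 0.712 F [-0.5 -0.7 -2.3] t 60.3 q7 4.0 tilt [-0.0027 -0.0012]
61.43,1.5,23.2,-11.8 turn -0.3 tx -0.01 ty -0.34 tz 2.12
```

Call:
{"fn": "play_rows", "kwargs": {"targets": [[4, -0.05, -0.33, 1, -0.3], [4, 0, 0, 0.8, 0], [4, 0, 0, 0, 0], [4, 0, 0, 0, 0], [4, 0, 0, 0, 0]]}}

```text
clock: 60.8
position: [0.615, 0.0163, 0.2366]
eef_rot: [[0.979, -0.203, 0.001], [-0.203, -0.979, -0.0], [0.001, -0.0, -1.0]]
force: [1.0, -0.1, -3.0]
grip_width: 0.715
```

```bash
python3 pl.py 61.43,1.5,23.2,-11.8; python3 v.py f10.png .61 .015 .2 36
```

```text
now [61.5   1.63 23.66] yaw -11.7 w 0.715 F [ 1.  -0.1 -3. ] t 60.8 q7 5.0 tilt [ 0.0005 -0.    ]
61.43,1.5,23.2,-11.8 turn 0.1 tx -0.04 ty 0.14 tz 0.46
```

View pics/f10.png

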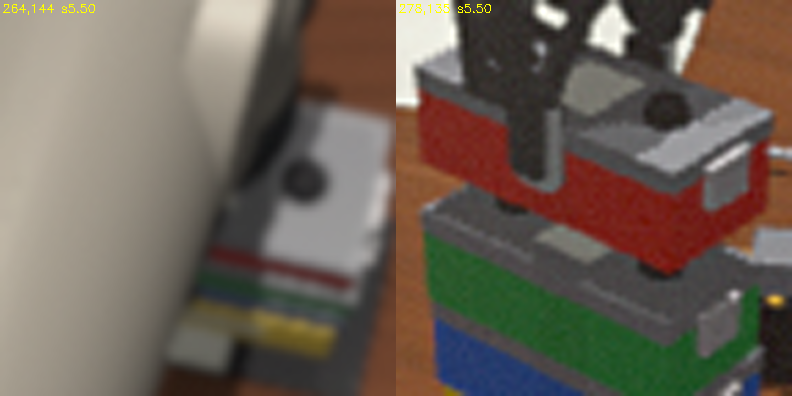

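Red sits about 3 mm too far toward +y compared with the green approach (right edge at 772 vs 758). Shift and lower.

Call:
{"fn": "play_rows", "kwargs": {"targets": [[4, -0.03, 0.32, 0.3, 0.1], [4, 0, 0, 0.4, 0], [4, 0, 0, 0.4, 0], [4, 0, 0, 0, 0], [4, 0, 0, 0.4, 0], [4, 0, 0, 0, 0]]}}

```text
clock: 61.5
position: [0.6137, 0.0136, 0.2207]
eef_rot: [[0.979, -0.204, -0.001], [-0.204, -0.979, 0.0], [-0.001, 0.0, -1.0]]
force: [-0.6, -0.1, -3.2]
grip_width: 0.715
```

Call:
{"fn": "play_rows", "kwargs": {"targets": [[4, 0, 0, 0.3, 0], [4, 0, 0, 0.3, 0], [4, 0, 0, 0, 0]]}}

```text
clock: 61.8
position: [0.6137, 0.0135, 0.2147]
eef_rot: [[0.979, -0.204, -0.001], [-0.204, -0.979, 0.0], [-0.001, 0.0, -1.0]]
force: [-0.2, 0.5, -3.6]
grip_width: 0.713
```

Call:
{"fn": "play_rows", "kwargs": {"targets": [[4, 0, 0, 0.2, 0], [4, 0, 0, 0.2, 0], [4, 0, 0, 0, 0], [4, 0, 0, 0, 0]]}}

```text
clock: 62.2
position: [0.6141, 0.0133, 0.2118]
eef_rot: [[0.979, -0.204, 0.001], [-0.204, -0.979, 0.0], [0.001, -0.0, -1.0]]
force: [-1.2, 0.4, 0.4]
grip_width: 0.715
```

Seated height (0.2116) reached. Nudge, release, retreat clear.

Call:
{"fn": "play_rows", "kwargs": {"targets": [[4, 0, 0, 0.2, 0], [4, 0, 0, 0, 0], [4, 0, 0, -0.2, 0], [8.5, 0, 0, 0, 0], [8.5, 0, 0, 0, 0], [8.5, 0, 0, 0, 0], [8.5, 0, 0, 0, 0], [8.5, 0, 0, -2, 0], [8.5, 0, 0, -3, 0], [8.5, 0, 0, -4, 0]]}}

```text
clock: 63.2
position: [0.613, 0.0139, 0.3005]
eef_rot: [[0.979, -0.204, -0.004], [-0.204, -0.979, 0.0], [-0.004, 0.001, -1.0]]
force: [1.2, -0.8, 0.1]
grip_width: 0.996
```

Call:
{"fn": "play_rows", "kwargs": {"targets": [[8.5, -4, 0, 0, 0], [8.5, -4, 0, 0, 0], [8.5, -4, 0, 0, 0], [8.5, -4, 0, 0, 0], [8.5, 0, -4, 0, 0], [8.5, 0, -4, 0, 0], [8.5, 0, -4, 0, 0], [8.5, 0, -4, 0, 0], [8.5, 0, -3, 0, 0], [8.5, 0, 0, 0, 0]]}}

```text
clock: 64.2
position: [0.4955, 0.2386, 0.3]
eef_rot: [[0.981, -0.195, -0.001], [-0.195, -0.981, 0.001], [-0.001, -0.001, -1.0]]
force: [-0.4, 0.7, -0.6]
grip_width: 0.996
```

```bash
python3 lug2.py box_red,.2365; python3 v.py f11.png .61 .015 .13 48; python3 pl.py
```

```text
top box_red conf 0.56 at [0.611 0.01  0.231] blobs [[0.6435, 0.0779], [0.6218, 0.0494], [0.6166, -0.0613], [0.6103, 0.0836], [0.6055, -0.0282]]
   PAIR [0.6136 0.0106] sep 0.0793 yaw 78.1
scene box_red conf 0.97 at [0.629 0.025 0.229] blobs []
now [49.64 23.02 30.18] yaw -11.97 w 0.995 F [-0.   0.3  0.3] t 64.5 q7 -23.0 tilt [0.0004 0.0004]
```

View pics/f11.png

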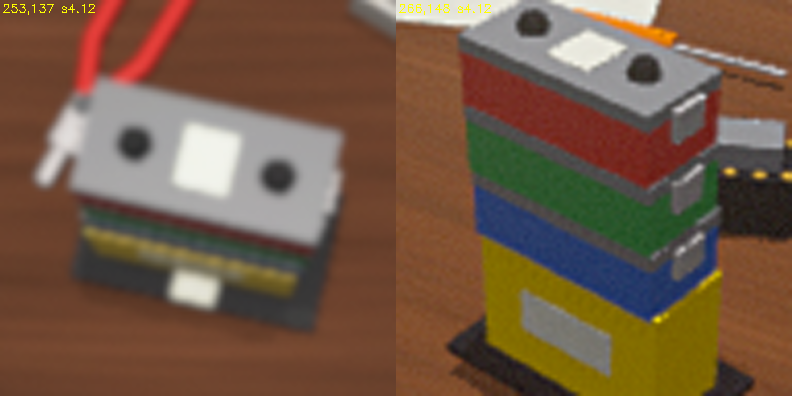

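The tower is straight and flush, centre (0.6136,0.0106) in the top view, within 4 mm of the carrier's centre. Handing in.

```bash
python3 -c "
from station import workorder;print(workorder.close_job())"
```

```text
the job is handed in; nothing more can be done
None
```

I packed the kit and handed the job in at about 64.5 s on the robot's clock; the hand-in gives no verdict.

- **Fuses:** all three went from the test block into the carrier wells. The first landed on its well's rim once (42 N), so I backed off, shifted about 1.5 mm and it went in. A picture taken before the cover went on showed all three upright and level with each other.
- **Cover:** it had been knocked aside during the run, so I found it again in the camera images before gripping it. It now sits flat on the base plate.
- **Boxes:** blue, green and red are stacked on the cover in that order from the bottom. Each one stopped within about 1 mm of its expected seated height.

**Last checks:**
- The final pictures show a straight, flush tower with the gripper well clear.
- The top camera puts the tower's top about 5 mm from the carrier's centre (limit 12 mm) and in line with it.
- The top camera put the cover about 3 mm off the carrier's centre (limit 6 mm); the scene camera read about 5 mm. The two cameras differ by 2 to 5 mm at that height, but the gripper's position at release agreed with the smaller figure.
- The scene camera did not find the red box's lugs in the last check, so its position rests on the top camera, the height it stopped at and the picture.
- I did not re-measure the bystanders at the end. I did not see the arm touch any.

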